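# Load the bottle pail into the anaerobic jar and lock the bayonet lid

## Robot

A 6-joint arm with a two-finger parallel gripper is mounted at the origin on the work surface. World frame = base frame: x ahead of the robot, y to its left, z up, the work surface at z = 0. Lengths are in m, angles in rad, forces in N, time in s.
With the tool pointing down it reaches from about 0.375 to 0.975 m from the base axis. Payload 3.8 kg.
Tool frame: the origin (TCP) lies between the finger pads; the fingertips stand 22 mm ahead of it and the grasp point (between the pads) lies 3 mm ahead of it; z points along the fingers, y is the direction in which the jaws open and shut (so a half turn about z gives the same grasp; the last joint's range is limited). The gripper opens to 85 mm and grips with 20 to 120 N. Pads are 22 mm wide; open, the fingers measure 114 mm over their backs; the gripper's body (76 mm by 85 mm) begins 54 mm behind the grasp point. The pads swing forward as they close: fully open they stand 13 mm farther back than shut.
Start: joints at [-1.173, 0.264, 1.604, -0, 1.274, -0.037], TCP at [0.284, -0.612, 0.214] pointing down, gripper open.
Joint ranges: [-2.63, 2.63], [-0.94, 2.18], [0.31, 2.57], [-1.31, 4.45], [0, 2.66], [-2.55, 2.55]. Speed limits (rad/s): [2.57, 2.57, 3.14, 3.14, 3.14, 3.14].

## Interface

Orientations are given as a rotation vector (axis times angle).
In Python, from workcell import * gives the robot as it stands.
- The arm moves only by the tool step_arm, never from a script. Its argument "motion" is a list that holds one entry, the list of rows, each a list of 7 numbers: the finger opening in m, from 0 to 0.0854, then the shift along the world's x, y, z in m, then the turn, a rotation vector about the world's x, y, z in degrees. A call has exactly 8 rows; each row is the pose to reach, as a shift and turn from the pose measured when the call began; what a row does not reach only later rows make up. A row lasts 1/8 s, in which the tool goes at most 62.5 mm and 10.7 degrees, less where a joint would pass 70% of its speed; a pose out of reach is approached as far as the arm can. A call with a gripper value outside its range is refused whole. The fingers move at their own pace and stop on an object; "newtons" is the grip in N (left out, the last holds). Time passes only in rows, so rows that repeat a pose let the fingers close, or fill a call up. It gives the time, the measured TCP pose, the force and the opening at its end, in the units of the state.
- read_state(): the state, without advancing time (a new reading comes with each control period).
- read_camera(name): name is "side" or "top" or "wrist"; returns (picture, depth): 400x640x3 uint8, blue, green, red; 400x640 float32, m along the optical axis (not along the pixel's ray), 0 where there is no reading.
- get_calibration(name): a dict with "K" (3x3 intrinsics, pixels), "world_from_camera" (4x4, takes a point from camera to world coordinates). Camera axes: x right, y down, z forward; pixel columns grow to the right and rows downward; lengths in m; the calibration is good to about 2 mm. A picture is of the moment at which its call begins: read the wrist's pose just before it. get_calibration takes no time and is no camera call; for the wrist camera it gives the pose at the moment of the call.
- finish_job(): hands the job in, once; it reports no verdict.
Trained networks look in the newest picture that a camera, given by its name, has taken for a name from the list of things; names that differ only in an ending like _2 or _b are one class to them, and where a whole thing is asked for, a point or a joint stands for the part that bears it (a point fixed in the world has none). Each returns a list of dicts, best first, with "score" (0 to 1); they miss things now and then, are a little off and sometimes report something else, mostly with a low value. They report only what shows in the picture. A call takes as long as a camera call. They do not tell look-alikes from the thing itself.
- spot_in(camera, thing): "xyz" ([x, y, z] in m, in the coordinates of the camera as it stood for that picture, good to about 4 mm: the middle of the surface that is visible of it).
- regions_of(camera, thing): "region" (400x640 bool, what is visible of it).
The state is a dict: "time": time; "q": joint angles; "joint_vel": joint speeds; "joint_torque": joint torques, N m; "tool_pos": TCP position; "tcp_rot": TCP orientation; "wrist_force": force on the tool from outside, world axes, zero at the start; "torque": the same for the moment, N m; "width": opening from 0.0 (shut) to 1.0 (fully open).
Only numpy, scipy, OpenCV 4.12 (cv2) and the standard library are available. Lean on these libraries where they do the work, as an engineer would, in place of code of your own. Each camera call takes 0.05 s, during which the arm holds its last target. There are 200 camera calls.

## Task

Get the anaerobic jar ready for incubation: stand every small capped culture bottle that is on the bench in its own cell of the round four-cell pail, then, with the pail still standing on the bench, raise its wire bail upright, lift the pail by the bail and set it down on the floor of the jar. Then put the lid on the jar with its two claws in the two gaps of the rim, push it down against the spring seal, turn it a quarter clockwise (seen from above) under the rim and let it rise until it clicks home. Leave the other things on the bench where they are.

Things in the scene. Friction and masses are not known exactly. Their poses are not given: they have to be found in the camera images.
- bottle1: culture bottle, 28 mm diameter, 90 mm tall, amber glass with an aluminium cap (26 mm diameter, the top 19 mm), about 90 g; starts standing. Origin at the centre of its underside, z towards the cap. Two to four of the four bottles are present (None if absent)
- bottle2: culture bottle, 28 mm diameter, 90 mm tall, amber glass with an aluminium cap (26 mm diameter, the top 19 mm), about 90 g; starts standing. Origin at the centre of its underside, z towards the cap. Two to four of the four bottles are present (None if absent)
- bottle3: culture bottle, 28 mm diameter, 90 mm tall, amber glass with an aluminium cap (26 mm diameter, the top 19 mm), about 90 g; starts standing. Origin at the centre of its underside, z towards the cap. Two to four of the four bottles are present (None if absent)
- bottle4: culture bottle, 28 mm diameter, 90 mm tall, amber glass with an aluminium cap (26 mm diameter, the top 19 mm), about 90 g; starts standing. Origin at the centre of its underside, z towards the cap. Two to four of the four bottles are present (None if absent)
- pail: round metal pail with a heavy base, 108 mm outer and 104 mm inner diameter, wall 58 mm high, floor 4 mm thick, 0.45 kg empty; a low cross (2 mm thick, its top 50 mm up, along the pail's x and y axes) makes four cells, one bottle each, centred at (+-22, +-22) mm. Origin at the centre of its underside, z up. The bail's pivots, 54 mm up, stand out to 61 mm from the axis on +y and -y
- bail (a joint): angle of the wire bail about its pivots (rad): 0 = folded down level, its top standing out over the pail's +x side; 1.57 = upright; it can go on to 2.4. Starts between 0 and 0.2. The hinge is a little stiff (0.03 N m): the bail stays where it is left
- bail_grip (a point): middle of the bail's grip: a black sleeve 11 mm in diameter, 48 mm long, that turns freely on the wire, parallel to the pail's y axis, 86 mm from the pivot axis (so 86 mm out from the pail's axis when folded, 140 mm above its underside when upright). The rest of the bail is 4 mm wire; the loop inside it is open. The loaded pail weighs up to 0.9 kg
- jar: anaerobic jar fixed in its bench stand (black foot, 190 mm diameter): clear cylinder, 132 mm inner and 140 mm outer diameter, steel rim. Origin at the centre of the foot's underside, z up; inner floor 14 mm above it. The rim's outward flange, 82 mm radius, has two 50 degree gaps centred on the jar's +x and -x axes, a black mark below each. The pail with its bail upright fits under the closed lid
- jar_mouth (a point): centre of the mouth, 184 mm above the jar's origin: the plane of the top of the seal ring (133 mm inner, 147 mm outer diameter) when free
- jar_gap (a point): middle of the flange gap on the jar's +x side, 76 mm from the axis, at the height of the flange's top (168.5 mm). Here (or with the lid half a turn round) a claw goes down. Clockwise from each gap, seen from above, the flange's underside is 158 mm high for 41 degrees; anticlockwise a stop reaches down to 145 mm
- jar_notch (a point): middle of the notch in which the claw that went down at jar_gap comes to rest: a quarter turn clockwise from the gap (jar's -y side; the other notch is at +y), 48 degrees wide, flange underside here 162.5 mm high. Just beyond it a stop ends the turn
- seal (a joint): compression (m) of the black spring-loaded, greased seal ring in the jar's mouth: 0 = free, 0.0125 = bottom. Upward force 7 N at 0 plus 0.7 N per mm; it carries the lid's weight at about 0. With the lid on it the claws pass under the flange above about 0.008; with the claws risen into their notches it reads about 0.0035
- jar_lid: round steel lid, 186 mm diameter, 70 mm high, 0.36 to 0.5 kg; starts on the bench, on its claws. Origin at the centre of the plane of the claws' undersides, z up. The disc's underside, which meets the seal ring, is 24 mm above the origin; below it a plug of 63 mm radius reaches down to 16 mm above the origin. Disc top at 32 mm. Half a turn about z makes no difference
- lid_handle (a point): centre of the black bar handle on top of the lid, 61 mm above the lid's origin, on its axis: bar along the lid's x axis, 110 mm long, 20 mm wide, 18 mm high, open beneath between its two feet (at 45 mm either side)
- lid_claw (a point): top of the lip of the claw on the lid's +x side, 83 mm from the axis, 6 mm above the lid's origin; the other claw is on -x. Each claw is 36 degrees wide and hangs from the disc's edge (leg's inner face at 88 mm radius); its lip, 6 mm thick, reaches in to 75.5 mm radius
- reagent1: bystander: white reagent bottle, 68 mm diameter, 125 mm tall
- reagent2: bystander: clear reagent bottle with blue cap, 60 mm diameter, 120 mm tall
- beaker: bystander: glass beaker, 68 mm diameter, 85 mm tall
- dishes: bystander: two stacked culture dishes, 90 mm diameter, 29 mm high
- rack: bystander: grey tube rack with glass tubes, 100 x 216 mm, 98 mm high
There are look-alikes about, which are no part of the job. Of the things that look like the pail, the smaller one is meant.

How it is judged:
By the outcome, as a careful person would: the job done as asked, in the order asked, and still so for the second after the job is handed in, with the robot touching nothing.
Of bottle1, bottle2, bottle3, bottle4 only 2 to 4 are there at a start; the rules pass over those that are not, and their reading is None.
At some moment in a run one of pail, jar_lid may be knocked a few centimetres aside while the robot is not near it.
It also fails if it takes over 210 s, if anything falls off the work surface, if the arm or the gripper's body presses on something with over 40 N, if the wrist force passes 120 N, or if a joint passes its speed limit or range.

## Working session

There is one attempt and no reset: what is moved stays moved. The work goes in short steps, Python scripts to look and compute and a tool call to move; the robot and the scene stay as the last step left them, time stands still between calls to the robot, and variables do not carry over. Pictures are saved under pics/ and viewed, on a budget of 18 in all, crops included, one or two more only if the job needs it, and the job is handed in when it is done.

Besides the shell and the picture viewer there is one more tool, called after "Call:" as a command line: name --argument value ..., lists and objects as JSON in quotes. step_arm: Moves the arm, as the interface text tells. Its arguments: {"type":"object","properties":{"motion":{"type":"array"},"newtons":{"type":"number"}},"required":["motion"]}

```bash
ls; mkdir -p pics
cat > h.py <<'E'
from workcell import *
import numpy as np, cv2
from scipy.spatial.transform import Rotation as R
def w(cam,p):
    T=np.array(get_calibration(cam)["world_from_camera"]); return T[:3,:3]@np.array(p)+T[:3,3]
def cloud(cam,depth):
    c=get_calibration(cam);K=np.array(c["K"]);T=np.array(c["world_from_camera"])
    v,u=np.mgrid[:400,:640]
    P=np.stack([(u-K[0,2])/K[0,0]*depth,(v-K[1,2])/K[1,1]*depth,depth],-1)
    return P@T[:3,:3].T+T[:3,3]
E
python3 - <<'E'
from h import *
s=read_state();print(s)
for c in("top","side"):
    im,d=read_camera(c);cv2.imwrite(f"pics/{c}0.png",im);np.savez(f"{c}0.npz",im=im,d=d)
    for t in["bottle1","pail","bail_grip","jar","jar_mouth","jar_lid","lid_handle","lid_claw","jar_gap"]:
        try: print(c,t,[(np.round(w(c,r["xyz"]),3).tolist(),round(r["score"],2)) for r in spot_in(c,t)])
        except Exception as e: print(c,t,e)
    print(get_calibration(c))
E
```

```text
pics
{'time': 0.0, 'q': array([-1.17286249e+00,  2.64762561e-01,  1.60537041e+00, -7.73951675e-06,
        1.27373841e+00, -3.69157273e-02]), 'joint_vel': array([-0.00222885, -0.00023186, -0.00059654, -0.00067856,  0.00135157,
       -0.00124391]), 'joint_torque': array([ 7.82335137e-04, -5.15108478e+01, -3.67321444e+01,  3.68890805e-04,
        1.29694978e-02, -4.79615494e-06]), 'tool_pos': array([ 0.28404307, -0.61146539,  0.2128577 ]), 'tcp_rot': array([-3.06543917e+00, -6.77211209e-01,  6.53578882e-04]), 'wrist_force': array([0.57210164, 0.0747951 , 0.06450248]), 'torque': array([-0.00105985, -0.03081521,  0.02994313]), 'width': 1.002672101317452}
top bottle1 [([0.408, 0.107, 0.089], 0.56), ([0.638, 0.205, 0.082], 0.47), ([0.312, 0.221, 0.026], 0.45)]
top pail [([0.285, -0.419, 0.022], 0.91), ([0.497, -0.338, 0.016], 0.64)]
top bail_grip [([0.363, -0.472, 0.075], 0.59)]
top jar [([0.51, 0.337, 0.048], 0.6)]
top jar_mouth [([0.514, 0.336, 0.048], 0.78)]
top jar_lid [([0.579, -0.02, 0.029], 0.86)]
top lid_handle [([0.579, -0.017, 0.031], 0.78)]
top lid_claw [([0.578, -0.02, 0.029],
[... 992 characters left out ...]
, 0.42)]
side jar_mouth [([0.484, 0.295, 0.109], 0.68)]
side jar_lid [([0.568, -0.028, 0.031], 0.62)]
side lid_handle [([0.566, -0.029, 0.03], 0.7)]
side lid_claw [([0.564, -0.033, 0.032], 0.56)]
side jar_gap [([0.483, 0.288, 0.107], 0.87), ([0.486, -0.322, 0.036], 0.61)]
{'K': array([[520.30131737,   0.        , 325.1095318 ],
       [  0.        , 520.30131737, 200.84614681],
       [  0.        ,   0.        ,   1.        ]]), 'world_from_camera': array([[ 0.78000816, -0.32420314,  0.53523789, -0.33826155],
       [-0.62556409, -0.42588535,  0.65367518, -1.06736567],
       [ 0.01602643, -0.84469757, -0.53500389,  0.98846078],
       [ 0.        ,  0.        ,  0.        ,  1.        ]])}
```

View pics/top0.png

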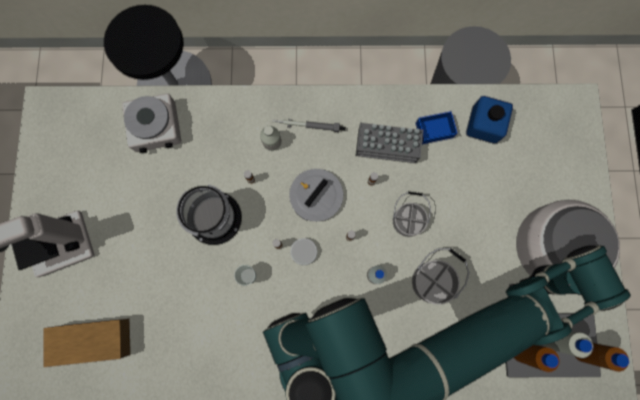

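View pics/side0.png

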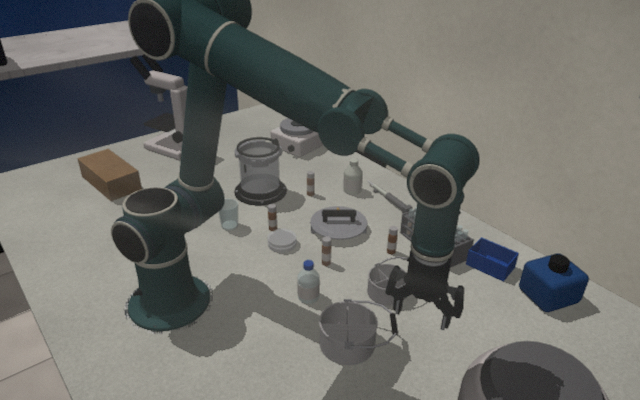

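The pictures show four bottles: top-view pixels (251,176), (372,180), (279,244) and (351,236). The small pail is at (411,219) with its bail folded away from the robot. The larger look-alike is at (437,280), the lid at (317,194) and the jar at (207,212).

```bash
cat >> h.py <<'E'
def circfit(p):
    A=np.c_[2*p,np.ones(len(p))];b=(p**2).sum(1);x=np.linalg.lstsq(A,b,rcond=None)[0]
    return x[:2],np.sqrt(x[2]+x[0]**2+x[1]**2)
def near(P,c,r,z0,z1):
    m=(np.hypot(P[...,0]-c[0],P[...,1]-c[1])<r)&(P[...,2]>z0)&(P[...,2]<z1); return P[m]
E
python3 - <<'E'
from h import *
for c in("top","side"):
    f=np.load(f"{c}0.npz");P=cloud(c,f["d"])
    print(c)
    for b in[(.638,.205),(.408,.107),(.432,-.141),(.623,-.22)]:
        q=near(P,b,.04,.07,.1);print(" b",len(q),np.round(q.mean(0),4),np.round(np.percentile(q[:,2],95),3), np.round((q[:,:2].min(0)+q[:,:2].max(0))/2,4))
    q=near(P,(.497,-.338),.075,.045,.066);print(" pail rim",len(q),circfit(q[:,:2]))
    q=near(P,(.497,-.338),.14,.04,.09);q=q[np.hypot(*(q[:,:2]-[.497,-.338]).T)>.07];print(" bail",np.round(q,3).tolist()[:60])
    q=near(P,(.579,-.02),.12,.025,.04);print(" lid disc",len(q),circfit(q[:,:2]),(q[:,:2].min(0)+q[:,:2].max(0))/2)
    q=near(P,(.579,-.02),.12,.06,.085);m=q.mean(0);u=np.linalg.svd(q[:,:2]-m[:2],full_matrices=False)[2][0];print(" handle",len(q),m,np.degrees(np.arctan2(u[1],u[0])))
    q=near(P,(.51,.337),.12,.155,.2);print(" jar rim",len(q),q.mean(0),circfit(q[:,:2]),np.percentile(q[:,2],[5,50,95]))
    q=near(P,(.51,.337),.12,.003,.02);print(" foot",len(q),circfit(q[:,:2]))
im=np.load("top0.npz")["im"]
a=cv2.resize(im[150:260,165:255],None,fx=5,fy=5,interpolation=cv2.INTER_CUBIC)
b=cv2.resize(im[180:250,380:440],None,fx=5,fy=5,interpolation=cv2.INTER_CUBIC)
C=np.zeros((550,750,3),np.uint8);C[:,:450]=a;C[:350,450:]=b;cv2.imwrite("pics/crop0.png",C)
E
```

```text
top
 b 55 [0.6418 0.2089 0.0878] 0.094 [0.6415 0.2086]
 b 57 [0.4115 0.1112 0.0889] 0.096 [0.4113 0.1118]
 b 54 [ 0.439  -0.1305  0.0899] 0.096 [ 0.4391 -0.1305]
 b 58 [ 0.6317 -0.2103  0.0891] 0.096 [ 0.6327 -0.2104]
 pail rim 246 (array([ 0.49679055, -0.33486227]), np.float64(0.05121475375141793))
 bail [[0.583, -0.324, 0.069], [0.582, -0.326, 0.076], [0.582, -0.329, 0.076], [0.581, -0.332, 0.078], [0.582, -0.335, 0.076], [0.581, -0.339, 0.078], [0.582, -0.343, 0.074], [0.581, -0.344, 0.081], [0.577, -0.315, 0.08], [0.579, -0.32, 0.071], [0.579, -0.323, 0.073], [0.578, -0.325, 0.077], [0.579, -0.329, 0.074], [0.578, -0.332, 0.079], [0.58, -0.337, 0.07], [0.579, -0.339, 0.074], [0.578, -0.342, 0.075], [0.578, -0.345, 0.077], [0.579, -0.349, 0.073], [0.579, -0.353, 0.074], [0.578, -0.355, 0.077], [0.579, -0.36, 0.07], [0.579, -0.363, 0.072], [0.579, -0.366, 0.073], [0.576, -0.313, 0.07], [0.575, -0.316, 0.074], [0.575, -0.325, 0.075], [0.576, -0.329, 0.072], [0.575, -0.332, 0.075], [0.576, -0.336, 0.071], [0.576, -0.34, 0.069], [0.576, -0.343, 0.071], [0.575, -0.346, 0.074], [0.575, 
[... 2470 characters left out ...]
 -0.384, 0.07], [0.371, -0.384, 0.068], [0.369, -0.39, 0.074], [0.375, -0.388, 0.069], [0.376, -0.39, 0.07], [0.378, -0.391, 0.069], [0.38, -0.394, 0.07], [0.375, -0.388, 0.065], [0.376, -0.39, 0.067], [0.378, -0.392, 0.067], [0.377, -0.396, 0.07], [0.379, -0.398, 0.071], [0.38, -0.4, 0.071]]
 lid disc 1165 (array([ 0.58027089, -0.01683064]), np.float64(0.06780496646482471)) [ 0.58041893 -0.01739838]
 handle 173 [ 0.57738351 -0.0212554   0.06705636] -37.529011247906794
 jar rim 688 [0.50151441 0.33073713 0.17076876] (array([0.50449629, 0.33242537]), np.float64(0.07190467874504375)) [0.15697038 0.16831911 0.18528741]
 foot 451 (array([0.50794034, 0.33903782]), np.float64(0.08972012926388669))
```

View pics/crop0.png

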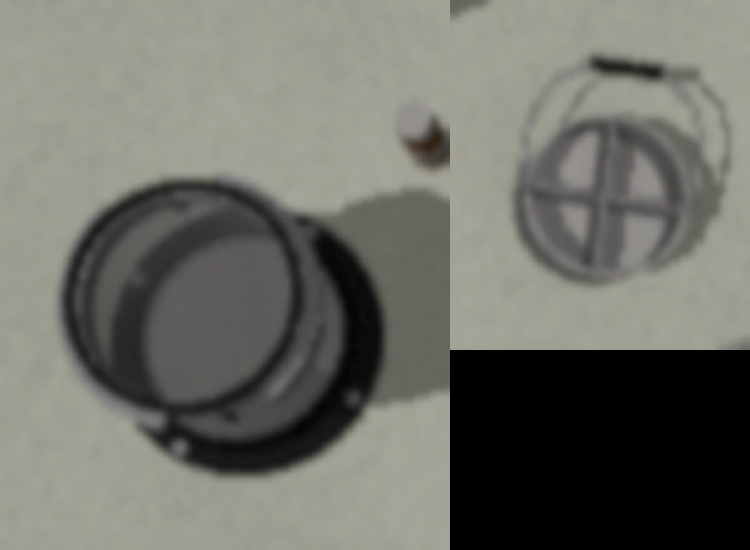

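The pail's yaw is about -8° (the bail's top is at about (0.58, -0.341)). All four cells are empty, and the jar's marks need a closer look. I'll go above the nearest bottle.

Call:
step_arm --motion '[[[0.0854,0.045,0.05,0,0,0,2],[0.0854,0.09,0.1,0,0,0,4],[0.0854,0.135,0.15,0,0,0,6],[0.0854,0.18,0.2,0,0,0,8],[0.0854,0.225,0.25,0,0,0,10],[0.0854,0.27,0.3,0,0,0,12],[0.0854,0.31,0.35,0,0,0,12],[0.0854,0.345,0.4,0,0,0,12]]]' --newtons 30

```text
time: 2.0
tool_pos: [0.6136, -0.2335, 0.2144]
tcp_rot: [2.979, 0.994, 0.001]
wrist_force: [0.8, -0.1, -0.5]
width: 1.001
```

```bash
cat >> h.py <<'E'
def st():
    s=read_state();a=R.from_rotvec(s["tcp_rot"]).as_matrix()
    print("t",round(s["time"],2),"tcp",np.round(s["tool_pos"],4),"jaw",round(np.degrees(np.arctan2(a[1,1],a[0,1])),1),"zax",np.round(a[:,2],3),"F",np.round(s["wrist_force"],1),"w",round(s["width"]*85.4,1),"q6",round(s["q"][5],2));return s
E
python3 - <<'E'
from h import *
s=st();print(get_calibration("wrist"))
im,d=read_camera("wrist");P=cloud("wrist",d);np.savez("w1.npz",im=im,d=d,P=P);cv2.imwrite("pics/w1.png",im)
for b in[(.438,-.131),(.631,-.211)]:
    q=near(P,b,.04,.07,.1);print(len(q))
    if len(q):print(q.mean(0),(q[:,:2].min(0)+q[:,:2].max(0))/2)
for t in("bottle1","pail"):print(t,[(np.round(w("wrist",r["xyz"]),3).tolist(),round(r["score"],2)) for r in spot_in("wrist",t)])
E
```

```text
t 2.0 tcp [ 0.6136 -0.2335  0.2144] jaw -53.1 zax [ 0.001 -0.    -1.   ] F [ 0.8 -0.1 -0.5] w 85.5 q6 0.53
{'K': array([[282.56473069,   0.        , 315.58285138],
       [  0.        , 282.56473069, 199.80493718],
       [  0.        ,   0.        ,   1.        ]]), 'world_from_camera': array([[ 6.00097949e-01, -7.71001577e-01, -2.13164303e-01,
         6.67422682e-01],
       [-7.99926264e-01, -5.78181721e-01, -1.60698069e-01,
        -1.93497895e-01],
       [ 6.50760415e-04,  2.66950306e-01, -9.63710076e-01,
         3.73200751e-01],
       [ 0.00000000e+00,  0.00000000e+00,  0.00000000e+00,
         1.00000000e+00]])}
620
[ 0.4463879  -0.12422424  0.08553197] [ 0.44324074 -0.12324234]
531
[ 0.63736168 -0.2014859   0.08859774] [ 0.63692968 -0.2015974 ]
bottle1 [([0.639, -0.206, 0.088], 0.8), ([0.447, -0.131, 0.064], 0.69), ([0.415, 0.103, 0.008], 0.55)]
pail [([0.503, -0.326, 0.036], 0.78), ([0.397, 0.023, 0.029], 0.36)]
```

View pics/w1.png

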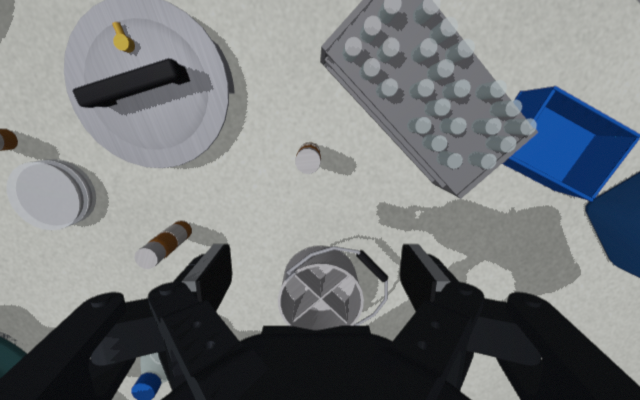

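The view shows the bottle cap at (308,158), the small pail at (320,288) with its bail out to the right, the lid at (147,80) and bottle3 at (165,245). My calibration read came after the picture while the arm was still moving, so I'll fix the helper and redo it.

```bash
cat >> h.py <<'E'
def look(cam,name):
    c=get_calibration(cam);im,d=read_camera(cam);K=np.array(c["K"]);T=np.array(c["world_from_camera"])
    v,u=np.mgrid[:400,:640]
    P=np.stack([(u-K[0,2])/K[0,0]*d,(v-K[1,2])/K[1,1]*d,d],-1)@T[:3,:3].T+T[:3,3]
    P[d==0]=np.nan
    cv2.imwrite(f"pics/{name}.png",im);np.savez(name+".npz",im=im,P=P,K=K,T=T);return im,P
def mid(q): return np.round((np.percentile(q[:,:2],1,axis=0)+np.percentile(q[:,:2],99,axis=0))/2,4)
E
python3 - <<'E'
from h import *
s=st();im,P=look("wrist","w2")
for b in[(.438,-.131),(.631,-.211)]:
    q=near(P,b,.04,.087,.1);print(len(q))
    if len(q):print(np.median(q,0),mid(q))
q=near(P,(.495,-.333),.075,.05,.066);print("pail",len(q),circfit(q[:,:2]),mid(q))
q=near(P,(.495,-.333),.05,.046,.054);print("cross",len(q),q.mean(0))
q=near(P,(.58,-.341),.045,.062,.09);m=q.mean(0);u=np.linalg.svd(q[:,:2]-m[:2],full_matrices=False)[2][0];print("grip",len(q),m,mid(q),np.degrees(np.arctan2(u[1],u[0])))
st()
E
```

```text
t 2.15 tcp [ 0.614  -0.2322  0.2141] jaw -52.8 zax [ 0.  0. -1.] F [-0.6 -0.8  0.5] w 85.2 q6 0.52
405
[ 0.43904126 -0.13060236  0.08914024] [ 0.4386 -0.1308]
504
[ 0.63212716 -0.20982157  0.08892985] [ 0.6321 -0.21  ]
pail 979 (array([ 0.49760033, -0.33297203]), np.float64(0.05520575048204145)) [ 0.497  -0.3353]
cross 353 [ 0.49436559 -0.33341648  0.04857612]
grip 468 [ 0.57509446 -0.34096575  0.07142867] [ 0.5731 -0.3393] -94.22838901714209
t 2.2 tcp [ 0.6129 -0.2339  0.214 ] jaw -52.9 zax [-0. -0. -1.] F [-0.2  0.   0.2] w 85.4 q6 0.52
```

Call:
step_arm --motion '[[[0.06,0.018,0.024,0,0,0,0],[0.06,0.018,0.024,-0.03,0,0,0],[0.06,0.018,0.024,-0.08,0,0,0],[0.06,0.018,0.024,-0.12,0,0,0],[0.06,0.018,0.024,-0.134,0,0,0],[0.06,0.018,0.024,-0.134,0,0,0],[0.015,0.018,0.024,-0.134,0,0,0],[0.015,0.018,0.024,-0.134,0,0,0]]]' --newtons 30

```text
time: 3.2
tool_pos: [0.6325, -0.2106, 0.0825]
tcp_rot: [2.976, 0.998, 0.004]
wrist_force: [-0.8, 0.1, 0.3]
width: 0.284
```

Call:
step_arm --motion '[[[0.015,0,0,0,0,0,0],[0.015,0,0,0,0,0,0],[0.015,0,0,0,0,0,0],[0.015,0,0,0.03,0,0,0],[0.015,0,0,0.08,0,0,0],[0.015,0,0,0.11,0,0,0],[0.015,-0.04,-0.04,0.11,0,0,0],[0.015,-0.08,-0.08,0.11,0,0,0]]]'

```text
time: 4.2
tool_pos: [0.5523, -0.2911, 0.1933]
tcp_rot: [2.974, 1.001, 0.005]
wrist_force: [0.2, -1.0, -0.1]
width: 0.176
```

The fingers closed to 15 mm, so the grasp missed. I'll look.

Run:
```python
from h import *
s=st();im,P=look("wrist","w3")
q=near(P,(.632,-.21),.06,.02,.1);print(len(q),np.median(q,0) if len(q) else 0)
im,P=look("top","t3")
for b in[(.438,-.131),(.631,-.211)]:
    q=near(P,b,.05,.07,.1);print(len(q),np.median(q,0) if len(q) else 0)
im,P=look("side","s3")
st()
```

```text
t 4.2 tcp [ 0.5523 -0.2911  0.1933] jaw -52.8 zax [ 0.004 -0.003 -1.   ] F [ 0.2 -1.  -0.1] w 15.0 q6 0.4
1023 [ 0.6303096  -0.21271779  0.08855954]
53 [ 0.43991814 -0.13163232  0.09056694]
57 [ 0.63122425 -0.21117763  0.09005961]
t 4.35 tcp [ 0.5507 -0.2922  0.1925] jaw -53.1 zax [ 0.003 -0.002 -1.   ] F [ 0.5  0.  -0.9] w 15.0 q6 0.4
```

View pics/s3.png

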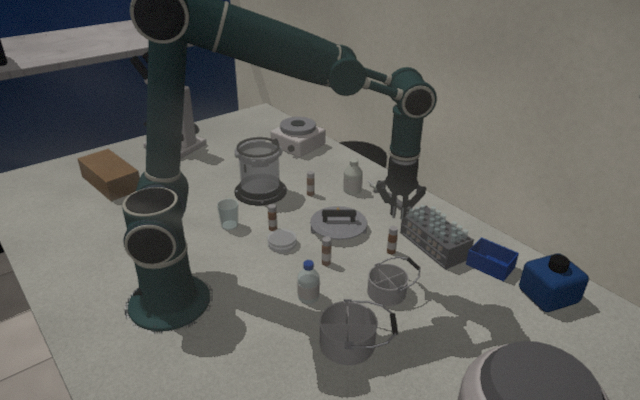

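Run:
```python
from h import *
s=st()
for n in("s3","t3"):
    f=np.load(n+".npz")
    for p in(np.array([.551,-.292,.193]),np.array([.551,-.292,.171]),np.array([.632,-.211,.09])):
        c=f["T"][:3,:3].T@(p-f["T"][:3,3]);uv=f["K"]@c/c[2];print(n,p,uv[:2])
    P=f["P"]; m=(P[...,2]>.16)&(P[...,2]<.24)&(np.hypot(P[...,0]-.55,P[...,1]+.29)<.15)
    q=P[m];print(len(q),q.mean(0) if len(q) else 0, np.argwhere(m).mean(0) if len(q) else 0)
f=np.load("w3.npz");print(f["T"][:3,3])
P=f["P"];q=near(P,(.632,-.21),.05,.085,.1);print(len(q),mid(q))
print(s)
```

```text
t 4.35 tcp [ 0.5507 -0.2922  0.1925] jaw -53.1 zax [ 0.003 -0.002 -1.   ] F [ 0.5  0.  -0.9] w 15.0 q6 0.4
s3 [ 0.551 -0.292  0.193] [397.45999198 220.57590247]
s3 [ 0.551 -0.292  0.171] [396.73118108 227.22078434]
s3 [ 0.632 -0.211  0.09 ] [394.05932537 227.41591439]
94 [ 0.54308424 -0.29879725  0.22670767] [212.28723404 398.35106383]
t3 [ 0.551 -0.292  0.193] [404.90218139 192.84122901]
t3 [ 0.551 -0.292  0.171] [403.57791627 194.29594159]
t3 [ 0.632 -0.211  0.09 ] [373.71753238 175.50872147]
2 [ 0.53372752 -0.29213694  0.21416121] [197.  406.5]
[ 0.60530249 -0.25036466  0.35224752]
766 [ 0.6318 -0.2102]
{'time': 4.35, 'q': array([-5.27739773e-01,  1.79420347e-01,  1.74663602e+00, -1.28580269e-04,
        1.21212460e+00,  3.99589441e-01]), 'joint_vel': array([ 0.04499596,  0.0156412 , -0.01985259,  0.02627594, -0.00937261,
        0.01179927]), 'joint_torque': array([ -1.35767575, -46.55010939, -35.79552412,  -0.3044856 ,
         0.06974331,  -0.12572289]), 'tool_pos': array([ 0.55073303, -0.29224359,  0.19252685]), 'tcp_rot': array([2.97786336, 0.99263921, 0.00339405]), 'wrist_force': array([ 0.51943541,  0.02983303, -0.88095479]), 'torque': array([ 0.02755145, -0.01480589, -0.00899821]), 'width': 0.17616370213461793}
```

View pics/w3.png

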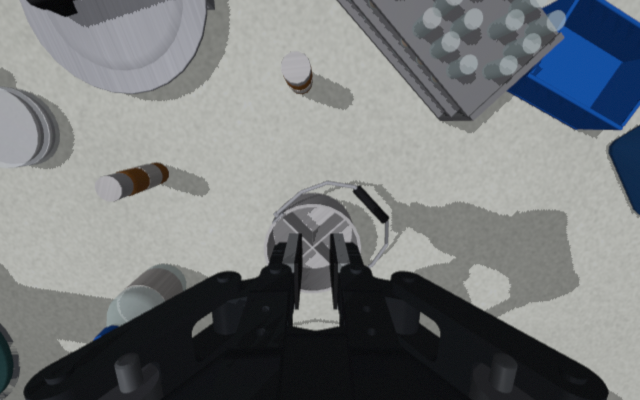

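The bottle at (297,72) still stands undisturbed and the fingers are empty. I'll check where the fingertips really are.

Run:
```python
from h import *
f=np.load("w3.npz");P=f["P"]
for v in(238,245,260,280,300):
  for u in(297,300,303,330,333,336,318): print((u,v),np.round(P[v,u],3),end=" ")
  print()
T=f["T"]
for z in(.193,.190,.171,.212):
    c=T[:3,:3].T@(np.array([.5523,-.2911,z])-T[:3,3]);print(z,(f["K"]@c/c[2])[:2])
m=(P[...,2]>.1)&(P[...,2]<.26);print("lowest near",np.nanmin(P[...,2][m]))
```

```text
(297, 238) [ 0.555 -0.277  0.22 ] (300, 238) [ 0.556 -0.279  0.22 ] (303, 238) [ 0.495 -0.318  0.05 ] (330, 238) [ 0.564 -0.292  0.216] (333, 238) [ 0.566 -0.292  0.221] (336, 238) [ 0.567 -0.293  0.22 ] (318, 238) [ 0.502 -0.334  0.041] 
(297, 245) [ 0.556 -0.278  0.229] (300, 245) [ 0.555 -0.279  0.226] (303, 245) [ 0.477 -0.329  0.023] (330, 245) [ 0.561 -0.294  0.217] (333, 245) [ 0.566 -0.292  0.228] (336, 245) [ 0.567 -0.293  0.229] (318, 245) [ 0.491 -0.343  0.029] 
(297, 260) [ 0.556 -0.279  0.243] (300, 260) [ 0.55  -0.284  0.228] (303, 260) [ 0.453 -0.347  0.005] (330, 260) [ 0.556 -0.298  0.22 ] (333, 260) [ 0.565 -0.291  0.242] (336, 260) [ 0.566 -0.292  0.243] (318, 260) [ 0.464 -0.364  0.004] 
(297, 280) [ 0.55  -0.283  0.247] (300, 280) [ 0.542 -0.29   0.23 ] (303, 280) [ 0.445 -0.354  0.038] (330, 280) [ 0.467 -0.379  0.043] (333, 280) [ 0.558 -0.296  0.245] (336, 280) [ 0.56  -0.296  0.246] (318, 280) [ 0.456 -0.37   0.037] 
(297, 300) [ 0.543 -0.288  0.248] (300, 300) [ 0.397 -0.383 -0.   ] (303, 300) [ 0.399 -0.386 -0.001] (330, 300) [ 0.422 -0.417 -0.001] (333, 300) [ 0.552 -0.301  0.248] (336, 300) [ 0.552 -0.302  0.247] (318, 300) [ 0.413 -0.403  0.   ] 
0.193 [315.01325059 236.42214972]
0.19 [314.99897572 234.52263022]
0.171 [314.91853067 223.81801644]
0.212 [315.11619518 250.1207195 ]
lowest near 0.10003063497707182
```

Both cameras show the fingertips about 40 mm higher than the reported TCP implies. I'll quantify the offset.

Run:
```python
from h import *
for n in("s3","w3"):
    P=np.load(n+".npz")["P"]
    q=near(P,(.552,-.291),.045,.13,.25);q=q[np.argsort(q[:,2])];print(n,len(q),np.round(q[:25],3).tolist())
P=np.load("w2.npz")["P"]  # open, TCP .614,-.2322,.2141
q=near(P,(.614,-.232),.075,.13,.30);q=q[np.argsort(q[:,2])];print(len(q),np.round(q[:16],3).tolist())
# opened earlier state: side0, TCP (.284,-.6115,.2129)
P=cloud("side",np.load("side0.npz")["d"]);q=near(P,(.284,-.6115),.075,.15,.3);q=q[np.argsort(q[:,2])];print(len(q),np.round(q[:16],3).tolist())
```

```text
s3 127 [[0.558, -0.304, 0.208], [0.534, -0.289, 0.21], [0.547, -0.307, 0.211], [0.536, -0.288, 0.212], [0.534, -0.293, 0.212], [0.548, -0.31, 0.212], [0.542, -0.289, 0.214], [0.548, -0.306, 0.214], [0.535, -0.292, 0.215], [0.55, -0.307, 0.216], [0.546, -0.31, 0.216], [0.533, -0.283, 0.217], [0.555, -0.313, 0.217], [0.533, -0.29, 0.218], [0.541, -0.29, 0.218], [0.533, -0.279, 0.218], [0.55, -0.31, 0.218], [0.534, -0.293, 0.218], [0.558, -0.31, 0.218], [0.545, -0.308, 0.219], [0.533, -0.287, 0.219], [0.551, -0.313, 0.219], [0.535, -0.284, 0.22], [0.554, -0.31, 0.22], [0.551, -0.309, 0.221]]
w3 2286 [[0.543, -0.289, 0.209], [0.542, -0.289, 0.209], [0.552, -0.301, 0.209], [0.552, -0.301, 0.209], [0.543, -0.289, 0.209], [0.549, -0.303, 0.21], [0.551, -0.302, 0.21], [0.551, -0.301, 0.21], [0.542, -0.29, 0.21], [0.55, -0.303, 0.21], [0.552, -0.301, 0.21], [0.543, -0.289, 0.211], [0.542, -0.29, 0.211], [0.541, -0.29, 0.211], [0.541, -0.291, 0.211], [0.551, -0.302, 0.211], [0.552, -0.274, 0.213], [0.553, -0.274, 0.213], [0.569, -0.295, 0.214], [0.554, -0.276, 0.214], [0.553, -0.275, 0.214], [
[... 164 characters left out ...]
0.243], [0.642, -0.265, 0.243], [0.638, -0.268, 0.243], [0.639, -0.267, 0.243], [0.593, -0.195, 0.244], [0.644, -0.263, 0.244], [0.639, -0.267, 0.244], [0.591, -0.196, 0.244], [0.589, -0.197, 0.244], [0.647, -0.262, 0.244], [0.586, -0.2, 0.244], [0.582, -0.203, 0.244], [0.641, -0.266, 0.244], [0.593, -0.194, 0.244]]
494 [[0.298, -0.66, 0.245], [0.265, -0.574, 0.247], [0.259, -0.577, 0.247], [0.27, -0.571, 0.247], [0.261, -0.575, 0.248], [0.293, -0.656, 0.249], [0.255, -0.575, 0.249], [0.294, -0.66, 0.249], [0.292, -0.66, 0.25], [0.264, -0.574, 0.251], [0.255, -0.578, 0.251], [0.275, -0.569, 0.251], [0.252, -0.576, 0.251], [0.299, -0.66, 0.251], [0.269, -0.572, 0.251], [0.295, -0.661, 0.251]]
```

The real fingertips are about 40 mm nearer the wrist than stated (closed tip z ≈ TCP z + 18 mm), in both cameras and at both poses. I'll use grasp-point z = TCP z + 37 mm and regrasp.

Call:
step_arm --motion '[[[0.06,0.04,0.04,0,0,0,0],[0.06,0.081,0.0815,0,0,0,0],[0.06,0.081,0.0815,-0.02,0,0,0],[0.06,0.081,0.0815,-0.08,0,0,0],[0.06,0.081,0.0815,-0.13,0,0,0],[0.06,0.081,0.0815,-0.153,0,0,0],[0.06,0.081,0.0815,-0.153,0,0,0],[0.015,0.081,0.0815,-0.153,0,0,0]]]' --newtons 30

```text
time: 5.35
tool_pos: [0.6326, -0.2109, 0.0405]
tcp_rot: [2.977, 0.993, 0.005]
wrist_force: [-0.5, -0.5, -0.3]
width: 0.502
```

Call:
step_arm --motion '[[[0.015,0,0,0,0,0,0],[0.015,0,0,0,0,0,0],[0.015,0,0,0,0,0,0],[0.015,0,0,0,0,0,0],[0.015,0,0,0.03,0,0,0],[0.015,0,0,0.08,0,0,0],[0.015,0,0,0.12,0,0,0],[0.015,-0.04,-0.04,0.12,0,0,0]]]'

```text
time: 6.35
tool_pos: [0.5973, -0.2507, 0.1659]
tcp_rot: [2.969, 0.997, 0.018]
wrist_force: [0.1, -1.1, -0.1]
width: 0.309
```

```bash
cat >> h.py <<'E'
def pail(P,c=(.497,-.334),verb=True):
    q=near(P,c,.08,.052,.063);q=q[np.hypot(*(q[:,:2]-c).T)<.08]
    from scipy.optimize import least_squares
    r=least_squares(lambda x:np.hypot(q[:,0]-x[0],q[:,1]-x[1])-.053,c,loss="soft_l1",f_scale=.002)
    print("pail",len(q),np.round(r.x,4)); return r.x
E
python3 - <<'E'
from h import *
st();im,P=look("wrist","w4");pail(P)
f=np.load("w2.npz")["P"];pail(f)
pail(np.load("w3.npz")["P"])
st()
E
```

```text
t 6.35 tcp [ 0.5973 -0.2507  0.1659] jaw -52.9 zax [ 0.014 -0.006 -1.   ] F [ 0.1 -1.1 -0.1] w 26.4 q6 0.49
pail 0 [ 0.497 -0.334]
pail 808 [ 0.4931 -0.3319]
pail 898 [ 0.4928 -0.3318]
t 6.4 tcp [ 0.5891 -0.2559  0.1629] jaw -53.1 zax [ 0.003 -0.008 -1.   ] F [-4.8 -1.7 -2.1] w 26.1 q6 0.48
```

Run:
```python
from h import *
f=np.load("w2.npz");P=f["P"];im=f["im"]
c=cv2.resize(im[235:340,260:400],None,fx=5,fy=5,interpolation=cv2.INTER_CUBIC);cv2.imwrite("pics/c2.png",c)
```

```text
(no output)
```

View pics/c2.png

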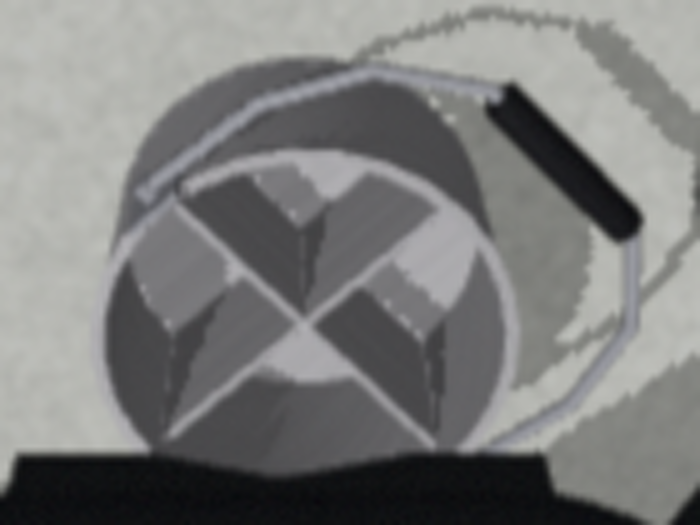

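The cross centre is at crop (305,325), which is pixel (321,300). The +x arm ends at about (347,278) and the +y arm at about (296,276).

```bash
cat >> h.py <<'E'
def ray(f,u,v,z):
    K,T=f["K"],f["T"];d=T[:3,:3]@np.array([(u-K[0,2])/K[0,0],(v-K[1,2])/K[1,1],1]);return T[:3,3]+d*(z-T[2,3])/d[2]
E
python3 - <<'E'
from h import *
f=np.load("w2.npz")
g=lambda u,v,z:np.round(ray(f,u-.4,v-.4,z),4)
c=g(321,300,.05);px=g(347,278,.05);py=g(296,276,.05);mx=g(294,322.4,.05)
an=lambda a,b:np.degrees(np.arctan2(*(b-a)[1::-1]))
print(c,an(c,px),an(c,py),an(mx,px));a,b=g(361,255,.07),g(386,281,.07);print("grip",a,b,(a+b)/2,an(b,a));st()
E
```

```text
[ 0.4919 -0.3333  0.05  ] -8.530765609948146 79.51288838038471 -8.750670546400888
grip [ 0.5795 -0.3251  0.07  ] [ 0.5712 -0.3711  0.07  ] [ 0.57535 -0.3481   0.07   ] 79.77189869325706
t 6.4 tcp [ 0.5891 -0.2559  0.1629] jaw -53.1 zax [ 0.003 -0.008 -1.   ] F [-4.8 -1.7 -2.1] w 26.1 q6 0.48
```

Call:
step_arm --motion '[[[0.015,-0.035,-0.03,0.01,0,0,0],[0.015,-0.07,-0.06,0.01,0,0,0],[0.015,-0.07,-0.06,0.01,0,0,0],[0.015,-0.07,-0.06,0.01,0,0,0],[0.015,-0.07,-0.06,-0.03,0,0,0],[0.015,-0.07,-0.06,-0.06,0,0,0],[0.015,-0.07,-0.06,-0.06,0,0,0],[0.015,-0.07,-0.06,-0.06,0,0,0]]]'

```text
time: 7.4
tool_pos: [0.5203, -0.3157, 0.1037]
tcp_rot: [2.971, 0.994, 0.002]
wrist_force: [0.8, 0.4, 0.1]
width: 0.308
```

Run:
```python
from h import *
st();im,P=look("top","t5");im2,P=look("wrist","w5");st()
a=cv2.resize(im[165:265,350:470],None,fx=3.3,fy=3.3,interpolation=cv2.INTER_CUBIC)
b=cv2.resize(im2[150:330,210:430],(396,330),interpolation=cv2.INTER_CUBIC)
cv2.imwrite("pics/c5.png",np.hstack([a[:330],b]))
```

```text
t 7.4 tcp [ 0.5203 -0.3157  0.1037] jaw -53.0 zax [ 0.004 -0.008 -1.   ] F [0.8 0.4 0.1] w 26.3 q6 0.34
t 7.5 tcp [ 0.5208 -0.3164  0.1049] jaw -53.0 zax [ 0.006 -0.01  -1.   ] F [ 0.3  0.2 -0.6] w 26.2 q6 0.34
```

View pics/c5.png

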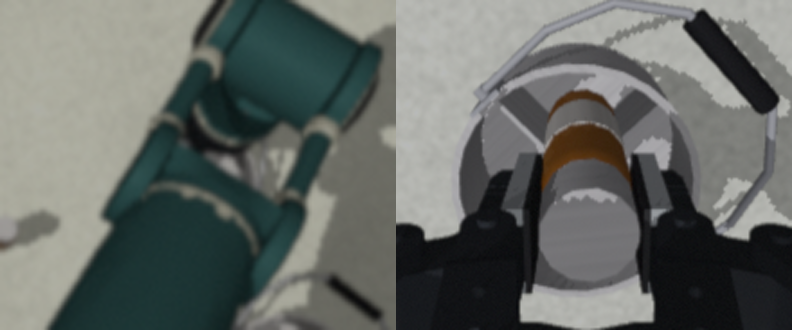

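The bottle is held upright over the far cell, centred between the cross arms. I'll lower and release.

Call:
step_arm --motion '[[[0.015,-0.001,0.001,-0.02,0,0,0],[0.015,-0.001,0.001,-0.04,0,0,0],[0.015,-0.001,0.001,-0.056,0,0,0],[0.015,-0.001,0.001,-0.059,0,0,0],[0.015,-0.001,0.001,-0.059,0,0,0],[0.045,-0.001,0.001,-0.059,0,0,0],[0.045,-0.001,0.001,-0.059,0,0,0],[0.045,-0.001,0.001,-0.059,0,0,0]]]'

```text
time: 8.5
tool_pos: [0.5196, -0.3154, 0.0455]
tcp_rot: [2.969, 0.993, 0.004]
wrist_force: [-0.1, 0.0, -0.1]
width: 0.525
```

Call:
step_arm --motion '[[[0.045,0,0,0.02,0,0,0],[0.045,0,0,0.07,0,0,0],[0.045,0,0,0.12,0,0,0],[0.06,-0.02,0.04,0.12,0,0,0],[0.06,-0.04,0.09,0.12,0,0,0],[0.06,-0.06,0.14,0.12,0,0,0],[0.06,-0.082,0.185,0.12,0,0,0],[0.06,-0.082,0.185,0.12,0,0,0]]]'

```text
time: 9.5
tool_pos: [0.4365, -0.1282, 0.1666]
tcp_rot: [2.967, 0.997, 0.006]
wrist_force: [0.2, -0.2, 0.2]
width: 0.702
```

Run:
```python
from h import *
st();im,P=look("wrist","w6");st()
q=near(P,(.519,-.315),.05,.085,.105);print("b4",len(q),mid(q) if len(q) else 0)
q=near(P,(.4387,-.1307),.05,.085,.105);print("b3",len(q),mid(q) if len(q) else 0)
im,P=look("top","t6");
q=near(P,(.519,-.315),.05,.085,.105);print("b4",len(q),mid(q) if len(q) else 0)
q=near(P,(.4387,-.1307),.05,.085,.105);print("b3",len(q),mid(q) if len(q) else 0)
```

```text
t 9.5 tcp [ 0.4365 -0.1282  0.1666] jaw -52.9 zax [ 0.007 -0.009 -1.   ] F [ 0.2 -0.2  0.2] w 59.9 q6 0.59
t 9.55 tcp [ 0.4378 -0.1297  0.167 ] jaw -52.9 zax [ 0.009 -0.011 -1.   ] F [ 0.4 -0.8  0.3] w 59.7 q6 0.59
b4 743 [ 0.5168 -0.3133]
b3 664 [ 0.4382 -0.1301]
b4 54 [ 0.5188 -0.3143]
b3 2 [ 0.4274 -0.1331]
```

Bottle4 stands in its cell. Next is bottle3, with a small tilt correction.

Call:
step_arm --motion '[[[0.06,0.001,-0.001,0,0.6,0.5,0],[0.06,0.001,-0.001,-0.04,0.6,0.5,0],[0.06,0.001,-0.001,-0.09,0.6,0.5,0],[0.06,0.001,-0.001,-0.127,0.6,0.5,0],[0.06,0.001,-0.001,-0.127,0.6,0.5,0],[0.015,0.001,-0.001,-0.127,0.6,0.5,0],[0.015,0.001,-0.001,-0.127,0.6,0.5,0],[0.015,0.001,-0.001,-0.127,0.6,0.5,0]]]'

```text
time: 10.6
tool_pos: [0.4415, -0.1324, 0.0422]
tcp_rot: [2.976, 0.997, 0.005]
wrist_force: [-0.1, -0.7, 5.0]
width: 0.312
```

Call:
step_arm --motion '[[[0.015,0,0,0,0,0,0],[0.015,0,0,0,0,0,0],[0.015,0,0,0.04,0,0,0],[0.015,0,0,0.09,0,0,0],[0.015,0,0,0.12,0,0,0],[0.015,0,-0.05,0.12,0,0,0],[0.015,0,-0.1,0.12,0,0,0],[0.015,0,-0.1,0.12,0,0,0]]]'

```text
time: 11.6
tool_pos: [0.4413, -0.235, 0.1622]
tcp_rot: [2.977, 0.991, 0.005]
wrist_force: [0.8, 0.2, -0.5]
width: 0.317
```

Run:
```python
from h import *
st();im,P=look("wrist","w7");st()
q=near(P,(.519,-.315),.05,.09,.105);print("b4",len(q),mid(q) if len(q) else 0)
```

```text
t 11.6 tcp [ 0.4413 -0.235   0.1622] jaw -53.2 zax [ 0.004 -0.003 -1.   ] F [ 0.8  0.2 -0.5] w 27.0 q6 0.39
t 11.65 tcp [ 0.441  -0.2333  0.1617] jaw -53.1 zax [ 0.003 -0.001 -1.   ] F [ 0.8 -0.1 -1.7] w 26.4 q6 0.39
b4 753 [ 0.517  -0.3136]
```

Call:
step_arm --motion '[[[0.015,0.014,-0.05,0,0,0,0],[0.015,0.028,-0.1,0,0,0,0],[0.015,0.028,-0.118,0,0,0,0],[0.015,0.028,-0.118,0,0,0,0],[0.015,0.028,-0.118,-0.02,0,0,0],[0.015,0.028,-0.118,-0.05,0,0,0],[0.015,0.028,-0.118,-0.06,0,0,0],[0.015,0.028,-0.118,-0.06,0,0,0]]]'

```text
time: 12.65
tool_pos: [0.468, -0.3495, 0.1002]
tcp_rot: [-2.979, -0.995, -0.002]
wrist_force: [-0.1, -0.4, -0.9]
width: 0.311
```

Run:
```python
from h import *
st()
```

```text
t 12.65 tcp [ 0.468  -0.3495  0.1002] jaw -53.1 zax [ 0.001  0.001 -1.   ] F [-0.1 -0.4 -0.9] w 26.6 q6 0.24
```

Call:
step_arm --motion '[[[0.015,0,-0.002,-0.02,0,0,0],[0.015,0,-0.002,-0.04,0,0,0],[0.015,0,-0.002,-0.05,0,0,0],[0.015,0,-0.002,-0.053,0,0,0],[0.015,0,-0.002,-0.053,0,0,0],[0.045,0,-0.002,-0.053,0,0,0],[0.045,0,-0.002,-0.053,0,0,0],[0.045,0,-0.002,-0.053,0,0,0]]]'

```text
time: 13.65
tool_pos: [0.4683, -0.3518, 0.0476]
tcp_rot: [2.98, 0.995, 0.003]
wrist_force: [-0.7, 0.1, 0.1]
width: 0.522
```

Call:
step_arm --motion '[[[0.045,0,0,0.02,0,0,0],[0.045,0,0,0.07,0,0,0],[0.06,0,0,0.12,0,0,0],[0.06,-0.01,0.05,0.12,0,0,10],[0.06,-0.02,0.1,0.12,0,0,20],[0.06,-0.03,0.15,0.12,0,0,30],[0.06,-0.04,0.2,0.12,0,0,40],[0.06,-0.05,0.25,0.12,0,0,50]]]'

```text
time: 14.65
tool_pos: [0.4184, -0.1005, 0.1695]
tcp_rot: [2.273, 2.166, 0.005]
wrist_force: [0.6, 0.3, 0.1]
width: 0.7
```

Call:
step_arm --motion '[[[0.06,0,0.05,0,0,0,10],[0.06,0,0.1,0,0,0,20],[0.06,0,0.14,0,0,0,30],[0.06,-0.005,0.18,0,0,0,38],[0.06,-0.008,0.2,0,0,0,38],[0.06,-0.008,0.21,0,0,0,38],[0.06,-0.008,0.21,0,0,0,38],[0.06,-0.008,0.21,0,0,0,38]]]'

```text
time: 15.65
tool_pos: [0.4106, 0.1088, 0.1697]
tcp_rot: [1.446, 2.788, 0.006]
wrist_force: [-0.6, 0.3, 1.2]
width: 0.702
```

Run:
```python
from h import *
st();im,P=look("wrist","w8");s=st()
for n,c in dict(b1=(.64,.2085),b2=(.4095,.111)).items():
    q=near(P,c,.04,.087,.105);print(n,len(q),mid(q) if len(q) else 0)
im,P=look("top","t8")
for n,c in dict(b4=(.518,-.314),b3=(.468,-.352),b1=(.64,.2085),b2=(.4095,.111)).items():
    q=near(P,c,.025,.085,.105);print(n,len(q),mid(q) if len(q) else 0)
```

```text
t 15.65 tcp [0.4106 0.1088 0.1697] jaw 35.2 zax [ 0.003  0.003 -1.   ] F [-0.6  0.3  1.2] w 59.9 q6 -0.42
t 15.7 tcp [0.4106 0.1087 0.1696] jaw 35.2 zax [ 0.002  0.003 -1.   ] F [-0.4  0.2  0.2] w 59.9 q6 -0.42
b1 568 [0.6397 0.2117]
b2 640 [0.4102 0.1135]
b4 51 [ 0.5195 -0.3141]
b3 53 [ 0.4663 -0.3519]
b1 48 [0.6414 0.2093]
b2 0 0
```

Call:
step_arm --motion '[[[0.06,0,0.003,-0.04,0,0,0.5],[0.06,0,0.003,-0.09,0,0,0.5],[0.06,0,0.003,-0.125,0,0,0.5],[0.06,0,0.003,-0.13,0,0,0.5],[0.015,0,0.003,-0.13,0,0,0.5],[0.015,0,0.003,-0.13,0,0,0.5],[0.015,0,0.003,-0.13,0,0,0.5],[0.015,0,0.003,-0.13,0,0,0.5]]]'

```text
time: 16.75
tool_pos: [0.4124, 0.112, 0.0414]
tcp_rot: [1.433, 2.792, 0.009]
wrist_force: [-0.7, -1.5, 6.1]
width: 0.303
```

Call:
step_arm --motion '[[[0.015,0,0,0,0,0,0],[0.015,0,0,0.04,0,0,0],[0.015,0,0,0.09,0,0,0],[0.015,0,-0.02,0.125,0,0,0],[0.015,0.005,-0.07,0.125,0,0,0],[0.015,0.01,-0.12,0.125,0,0,0],[0.015,0.02,-0.17,0.125,0,0,0],[0.015,0.03,-0.22,0.125,0,0,0]]]'

```text
time: 17.75
tool_pos: [0.4424, -0.1095, 0.1666]
tcp_rot: [1.432, 2.791, 0.009]
wrist_force: [0.2, 0.5, -0.5]
width: 0.306
```

Run:
```python
from h import *
st()
im,P=look("top","t9")
for n,c in dict(b4=(.518,-.314),b3=(.468,-.352)).items():
    q=near(P,c,.025,.085,.105);print(n,len(q),mid(q) if len(q) else 0)
st()
```

```text
t 17.75 tcp [ 0.4424 -0.1095  0.1666] jaw 35.7 zax [ 0.007  0.003 -1.   ] F [ 0.2  0.5 -0.5] w 26.1 q6 -0.93
b4 53 [ 0.5181 -0.3145]
b3 52 [ 0.4663 -0.3512]
t 17.8 tcp [ 0.4439 -0.1151  0.167 ] jaw 35.6 zax [ 0.008 -0.002 -1.   ] F [ 2.1 -4.3 -0.6] w 26.4 q6 -0.93
```

Call:
step_arm --motion '[[[0.015,0.01,-0.05,0,0,0,0],[0.015,0.02,-0.1,0,0,0,0],[0.015,0.03,-0.15,0,0,0,0],[0.015,0.031,-0.195,0,0,0,0],[0.015,0.031,-0.195,0,0,0,0],[0.015,0.031,-0.195,-0.03,0,0,0],[0.015,0.031,-0.195,-0.06,0,0,0],[0.015,0.031,-0.195,-0.06,0,0,0]]]'

```text
time: 18.8
tool_pos: [0.4725, -0.3072, 0.104]
tcp_rot: [1.435, 2.793, 0.005]
wrist_force: [-0.2, -0.6, -0.5]
width: 0.308
```

Run:
```python
from h import *
st()
```

```text
t 18.8 tcp [ 0.4725 -0.3072  0.104 ] jaw 35.6 zax [ 0.003  0.002 -1.   ] F [-0.2 -0.6 -0.5] w 26.3 q6 -1.25
```

Call:
step_arm --motion '[[[0.015,0.002,-0.001,-0.02,0,0,0],[0.015,0.002,-0.001,-0.04,0,0,0],[0.015,0.002,-0.001,-0.054,0,0,0],[0.015,0.002,-0.001,-0.057,0,0,0],[0.015,0.002,-0.001,-0.057,0,0,0],[0.042,0.002,-0.001,-0.057,0,0,0],[0.042,0.002,-0.001,-0.057,0,0,0],[0.042,0.002,-0.001,-0.057,0,0,0]]]'

```text
time: 19.8
tool_pos: [0.4748, -0.3085, 0.0476]
tcp_rot: [1.435, 2.792, 0.005]
wrist_force: [0.5, -0.9, 0.9]
width: 0.495
```

Call:
step_arm --motion '[[[0.042,0,0,0.02,0,0,0],[0.042,0,0,0.07,0,0,0],[0.06,0,0,0.12,0,0,0],[0.06,0.02,0.05,0.12,0,0,0],[0.06,0.04,0.11,0.12,0,0,0],[0.06,0.06,0.17,0.12,0,0,0],[0.06,0.08,0.22,0.12,0,0,0],[0.06,0.1,0.28,0.12,0,0,0]]]'

```text
time: 20.8
tool_pos: [0.5752, -0.0276, 0.1681]
tcp_rot: [1.435, 2.791, 0.005]
wrist_force: [0.4, 0.3, 0.5]
width: 0.7
```

Call:
step_arm --motion '[[[0.06,0.02,0.06,0,0,0,0],[0.06,0.04,0.12,0,0,0,0],[0.06,0.055,0.18,0,0,0,0],[0.06,0.066,0.238,0,0,0,0],[0.06,0.066,0.238,0,0,0,0],[0.06,0.066,0.238,0,0,0,0],[0.06,0.066,0.238,0,0,0,0],[0.06,0.066,0.238,0,0,0,0]]]'

```text
time: 21.8
tool_pos: [0.6412, 0.2088, 0.1683]
tcp_rot: [1.437, 2.789, 0.005]
wrist_force: [-0.4, 0.4, -0.3]
width: 0.704
```

Run:
```python
from h import *
st();im,P=look("wrist","w10");st()
for n,c in dict(b1=(.64,.2085)).items():
    q=near(P,c,.04,.087,.105);print(n,len(q),mid(q) if len(q) else 0)
im,P=look("top","t10")
for n,c in dict(b4=(.518,-.314),b3=(.467,-.352),b2=(.4745,-.308)).items():
    q=near(P,c,.025,.085,.105);print(n,len(q),mid(q) if len(q) else 0)
```

```text
t 21.8 tcp [0.6412 0.2088 0.1683] jaw 35.5 zax [ 0.005  0.001 -1.   ] F [-0.4  0.4 -0.3] w 60.1 q6 -0.34
t 21.85 tcp [0.6413 0.209  0.1683] jaw 35.5 zax [ 0.005  0.001 -1.   ] F [-0.5  0.2  0.5] w 59.6 q6 -0.34
b1 649 [0.6406 0.2121]
b4 47 [ 0.5178 -0.3143]
b3 53 [ 0.4665 -0.351 ]
b2 51 [ 0.4737 -0.308 ]
```

Call:
step_arm --motion '[[[0.06,-0.001,0.002,-0.04,0,0,0],[0.06,-0.001,0.002,-0.09,0,0,0],[0.06,-0.001,0.002,-0.125,0,0,0],[0.06,-0.001,0.002,-0.128,0,0,0],[0.015,-0.001,0.002,-0.128,0,0,0],[0.015,-0.001,0.002,-0.128,0,0,0],[0.015,-0.001,0.002,-0.128,0,0,0],[0.015,-0.001,0.002,-0.128,0,0,0]]]'

```text
time: 22.9
tool_pos: [0.6424, 0.2117, 0.0431]
tcp_rot: [1.435, 2.786, 0.01]
wrist_force: [-0.8, 0.1, 7.4]
width: 0.303
```

Call:
step_arm --motion '[[[0.015,0,0,0,0,0,0],[0.015,0,0,0.04,0,0,0],[0.015,0,0,0.09,0,0,0],[0.015,-0.01,-0.03,0.14,0,0,0],[0.015,-0.02,-0.08,0.145,0,0,0],[0.015,-0.03,-0.14,0.145,0,0,0],[0.015,-0.04,-0.2,0.145,0,0,0],[0.015,-0.05,-0.26,0.145,0,0,0]]]'

```text
time: 23.9
tool_pos: [0.5915, -0.0499, 0.188]
tcp_rot: [1.434, 2.786, 0.01]
wrist_force: [0.2, -0.2, -0.9]
width: 0.304
```

Call:
step_arm --motion '[[[0.015,-0.01,-0.05,0,0,0,0],[0.015,-0.02,-0.1,0,0,0,0],[0.015,-0.03,-0.15,0,0,0,0],[0.015,-0.04,-0.18,0,0,0,0],[0.015,-0.05,-0.2,0,0,0,0],[0.015,-0.05,-0.2,0,0,0,0],[0.015,-0.05,-0.2,0,0,0,0],[0.015,-0.05,-0.2,0,0,0,0]]]'

```text
time: 24.9
tool_pos: [0.5418, -0.2489, 0.1879]
tcp_rot: [1.433, 2.787, 0.011]
wrist_force: [0.4, 0.7, -0.6]
width: 0.3
```

Run:
```python
from h import *
st();
im,P=look("top","t11")
for n,c in dict(b4=(.518,-.314),b3=(.467,-.352),b2=(.4745,-.308)).items():
    q=near(P,c,.025,.085,.105);print(n,len(q),mid(q) if len(q) else 0)
im,P=look("wrist","w11");st()
for n,c in dict(b4=(.518,-.314),b3=(.467,-.352),b2=(.4745,-.308)).items():
    q=near(P,c,.025,.085,.105);print(n,len(q),mid(q) if len(q) else 0)
```

```text
t 24.9 tcp [ 0.5418 -0.2489  0.1879] jaw 35.6 zax [ 0.01   0.003 -1.   ] F [ 0.4  0.7 -0.6] w 25.7 q6 -1.1
b4 32 [ 0.5159 -0.3148]
b3 0 0
b2 0 0
t 25.0 tcp [ 0.5419 -0.249   0.188 ] jaw 35.6 zax [ 0.01   0.002 -1.   ] F [ 0.5 -0.5 -1.4] w 26.0 q6 -1.1
b4 583 [ 0.5166 -0.3135]
b3 613 [ 0.4653 -0.35  ]
b2 633 [ 0.4731 -0.3065]
```

Call:
step_arm --motion '[[[0.015,-0.015,-0.05,0,0,0.3,0],[0.015,-0.031,-0.1,0,0,0.5,0],[0.015,-0.031,-0.1085,0,0,0.5,0],[0.015,-0.031,-0.1085,0,0,0.5,0],[0.015,-0.031,-0.1085,-0.03,0,0.5,0],[0.015,-0.031,-0.1085,-0.06,0,0.5,0],[0.015,-0.031,-0.1085,-0.083,0,0.5,0],[0.015,-0.031,-0.1085,-0.083,0,0.5,0]]]'

```text
time: 26.0
tool_pos: [0.5098, -0.3544, 0.1025]
tcp_rot: [-1.431, -2.79, -0.006]
wrist_force: [0.3, 0.6, -0.4]
width: 0.301
```

Run:
```python
from h import *
st()
```

```text
t 26.0 tcp [ 0.5098 -0.3544  0.1025] jaw 35.7 zax [-0.003  0.006 -1.   ] F [ 0.3  0.6 -0.4] w 25.7 q6 -1.27
```

Call:
step_arm --motion '[[[0.015,0.001,-0.002,-0.02,0,0,0],[0.015,0.001,-0.002,-0.04,0,0,0],[0.015,0.001,-0.002,-0.051,0,0,0],[0.015,0.001,-0.002,-0.0545,0,0,0],[0.015,0.001,-0.002,-0.0545,0,0,0],[0.042,0.001,-0.002,-0.0545,0,0,0],[0.042,0.001,-0.002,-0.0545,0,0,0],[0.042,0.001,-0.002,-0.0545,0,0,0]]]'

```text
time: 27.0
tool_pos: [0.511, -0.3566, 0.0483]
tcp_rot: [-1.431, -2.791, -0.006]
wrist_force: [-0.3, -0.4, -0.1]
width: 0.493
```

Call:
step_arm --motion '[[[0.042,0,0,0.02,0,0,0],[0.042,0,0,0.07,0,0,0],[0.03,0,0,0.12,0,0,-8],[0.03,0.02,0.005,0.12,0,0,-18],[0.03,0.04,0.01,0.12,0,0,-28],[0.03,0.066,0.012,0.12,0,0,-38],[0.03,0.066,0.012,0.12,0,0,-45],[0.03,0.066,0.012,0.12,0,0,-45]]]'

```text
time: 28.0
tool_pos: [0.5776, -0.3447, 0.1699]
tcp_rot: [-2.391, -2.035, -0.009]
wrist_force: [-0.2, 0.1, -0.6]
width: 0.355
```

Run:
```python
from h import *
st();im,P=look("wrist","w12");st()
for n,c in dict(b4=(.518,-.314),b3=(.467,-.352),b2=(.4745,-.308),b1=(.511,-.358)).items():
    q=near(P,c,.02,.085,.105);print(n,len(q),mid(q) if len(q) else 0)
h=cv2.cvtColor(im,cv2.COLOR_BGR2GRAY)
q=near(P,(.577,-.346),.04,.060,.09);print("grip",len(q),np.round(q.mean(0),4),mid(q),np.percentile(q[:,2],[5,50,95]))
```

```text
t 28.0 tcp [ 0.5776 -0.3447  0.1699] jaw -9.2 zax [ 0.004  0.005 -1.   ] F [-0.2  0.1 -0.6] w 30.3 q6 -0.42
t 28.05 tcp [ 0.5773 -0.3447  0.1696] jaw -9.2 zax [ 0.003  0.005 -1.   ] F [-0.1 -1.   0.3] w 30.1 q6 -0.42
b4 758 [ 0.5177 -0.3137]
b3 721 [ 0.4659 -0.3499]
b2 802 [ 0.4737 -0.3068]
b1 692 [ 0.5099 -0.3558]
grip 707 [ 0.5743 -0.3446  0.0715] [ 0.5718 -0.3444] [0.06783992 0.07209652 0.07390058]
```

View pics/w12.png

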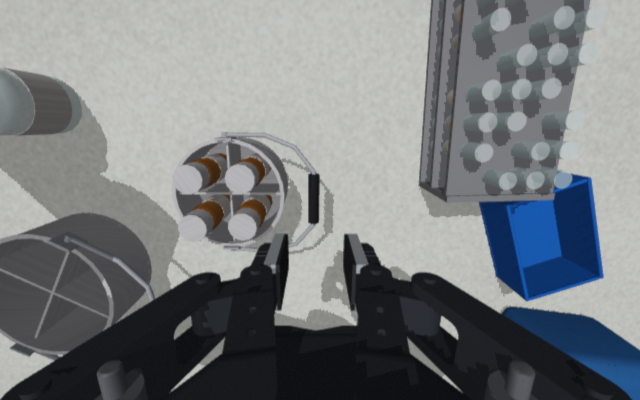

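All four bottles stand in their own cells, at pixels (188,178), (240,175), (193,228) and (244,227). The sleeve is at (314,175)–(314,223), square to the jaws.

Run:
```python
from h import *
f=np.load("w12.npz");P=f["P"];im=f["im"]
m=(im.max(2)<60)&(P[...,2]>.05)&(P[...,2]<.09)&(np.hypot(P[...,0]-.575,P[...,1]+.346)<.04)
q=P[m];print(m.sum(),q.mean(0),mid(q),np.percentile(q[:,2],[10,50,90]));u=np.linalg.svd(q[:,:2]-q.mean(0)[:2],full_matrices=False)[2][0];print(np.degrees(np.arctan2(u[1],u[0])))
print(ray(f,314,199,.071),ray(f,314,175,.071),ray(f,314,223,.071))
```

```text
460 [ 0.57533227 -0.34589355  0.07266795] [ 0.5753 -0.3467] [0.07138562 0.0727713  0.07383825]
-100.12597115809523
[ 0.57573406 -0.34751612  0.071     ] [ 0.57945102 -0.32486485  0.071     ] [ 0.57184227 -0.37123283  0.071     ]
```

Call:
step_arm --motion '[[[0.024,-0.002,-0.002,0,0,0,-0.8],[0.024,-0.002,-0.002,-0.04,0,0,-0.8],[0.024,-0.002,-0.002,-0.08,0,0,-0.8],[0.024,-0.002,-0.002,-0.12,0,0,-0.8],[0.024,-0.002,-0.002,-0.1325,0,0,-0.8],[0.024,-0.002,-0.002,-0.1325,0,0,-0.8],[0.002,-0.002,-0.002,-0.1325,0,0,-0.8],[0.002,-0.002,-0.002,-0.1325,0,0,-0.8]]]' --newtons 30

```text
time: 29.05
tool_pos: [0.5763, -0.3477, 0.0392]
tcp_rot: [2.405, 2.02, 0.01]
wrist_force: [-0.7, -0.9, -0.2]
width: 0.114
```

Call:
step_arm --motion '[[[0.002,0,0,0,0,0,0],[0.002,0,0,0,0,0,0],[0.002,0,0,0,0,0,0],[0.002,0,0,0,0,0,0],[0.002,0,0,0,0,0,0],[0.002,0,0,0,0,0,0],[0.002,0,0,0,0,0,0],[0.002,0,0,0,0,0,0]]]'

```text
time: 30.05
tool_pos: [0.5763, -0.3477, 0.0391]
tcp_rot: [2.405, 2.02, 0.01]
wrist_force: [-1.3, 0.6, -0.2]
width: 0.115
```

Run:
```python
from h import *
st()
t0=.163;yaw=np.radians(-10)
for t in np.linspace(t0,1.57,13)[1:]:
    r=.086*(np.cos(t)-np.cos(t0));print(round(t,2),np.round([r*np.cos(yaw),r*np.sin(yaw),.086*(np.sin(t)-np.sin(t0))],4))
```

```text
t 30.05 tcp [ 0.5763 -0.3477  0.0391] jaw -10.0 zax [ 0.006  0.003 -1.   ] F [-1.3  0.6 -0.2] w 9.8 q6 -0.41
0.28 [-0.0022  0.0004  0.0098]
0.4 [-0.0055  0.001   0.0193]
0.51 [-0.0099  0.0017  0.0284]
0.63 [-0.0152  0.0027  0.0368]
0.75 [-0.0216  0.0038  0.0446]
0.87 [-0.0287  0.0051  0.0516]
0.98 [-0.0367  0.0065  0.0576]
1.1 [-0.0452  0.008   0.0627]
1.22 [-0.0543  0.0096  0.0668]
1.34 [-0.0638  0.0113  0.0697]
1.45 [-0.0736  0.013   0.0714]
1.57 [-0.0835  0.0147  0.072 ]
```

Call:
step_arm --motion '[[[0.002,-0.002,0.0004,0.01,0,0,0],[0.002,-0.0055,0.001,0.0193,0,0,0],[0.002,-0.01,0.0017,0.0284,0,0,0],[0.002,-0.015,0.0027,0.0368,0,0,0],[0.002,-0.0216,0.0038,0.0446,0,0,0],[0.002,-0.0287,0.005,0.0516,0,0,0],[0.002,-0.0367,0.0065,0.0576,0,0,0],[0.002,-0.0367,0.0065,0.0576,0,0,0]]]'

```text
time: 31.05
tool_pos: [0.5391, -0.3411, 0.0972]
tcp_rot: [2.405, 2.019, 0.011]
wrist_force: [-2.2, -0.4, -3.5]
width: 0.115
```

Run:
```python
from h import *
st()
```

```text
t 31.05 tcp [ 0.5391 -0.3411  0.0972] jaw -10.0 zax [ 0.006  0.003 -1.   ] F [-2.2 -0.4 -3.5] w 9.9 q6 -0.44
```

Call:
step_arm --motion '[[[0.002,-0.0085,0.0015,0.005,0,0,0],[0.002,-0.0176,0.003,0.009,0,0,0],[0.002,-0.027,0.0048,0.012,0,0,0],[0.002,-0.037,0.0065,0.0138,0,0,0],[0.002,-0.0468,0.0082,0.0144,0,0,0],[0.002,-0.0468,0.0082,0.0144,0,0,0],[0.002,-0.0468,0.0082,0.0144,0,0,0],[0.002,-0.0468,0.0082,0.0144,0,0,0]]]'

```text
time: 32.05
tool_pos: [0.4923, -0.3329, 0.1114]
tcp_rot: [2.405, 2.019, 0.01]
wrist_force: [0.3, -0.3, -7.3]
width: 0.111
```

Run:
```python
from h import *
st();im,P=look("side","s13");im2,P2=look("wrist","w13")
for n,c in dict(b4=(.518,-.314),b3=(.467,-.352),b2=(.4745,-.308),b1=(.511,-.358)).items():
    q=near(P2,c,.02,.085,.105);print(n,len(q),mid(q) if len(q) else 0)
a=cv2.resize(im[190:330,320:460],(400,400),interpolation=cv2.INTER_CUBIC);b=cv2.resize(im2[100:380,180:460],(400,400))
cv2.imwrite("pics/c13.png",np.hstack([a,b]))
```

```text
t 32.05 tcp [ 0.4923 -0.3329  0.1114] jaw -10.0 zax [ 0.006  0.003 -1.   ] F [ 0.3 -0.3 -7.3] w 9.5 q6 -0.47
b4 1257 [ 0.5192 -0.3135]
b3 363 [ 0.4654 -0.3461]
b2 1268 [ 0.4761 -0.3065]
b1 496 [ 0.5152 -0.3548]
```

View pics/c13.png

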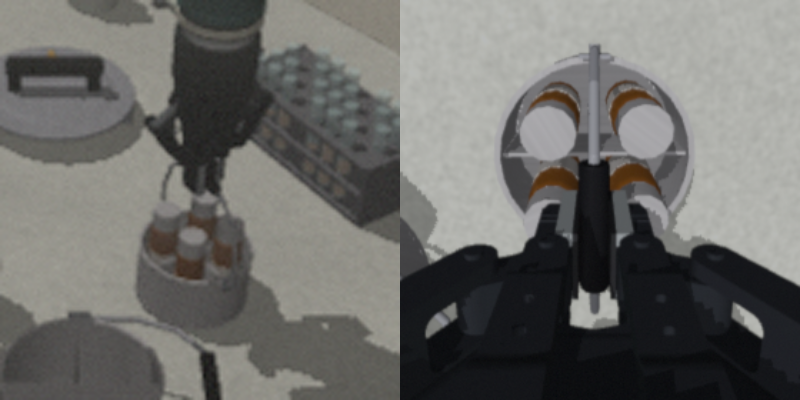

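The bail is upright over the pail, with the sleeve between the pads and the bottles seated. I'll take a deeper, firmer grip.

Call:
step_arm --motion '[[[0.02,0,0,-0.001,0,0,0],[0.02,0,0,-0.001,0,0,0],[0.02,0,0,-0.005,0,0,0],[0.02,0,0,-0.008,0,0,0],[0.002,0,0,-0.008,0,0,0],[0.002,0,0,-0.008,0,0,0],[0.002,0,0,-0.008,0,0,0],[0.002,0,0,-0.008,0,0,0]]]' --newtons 80

```text
time: 33.15
tool_pos: [0.4922, -0.3327, 0.1032]
tcp_rot: [2.406, 2.02, 0.01]
wrist_force: [0.2, -0.2, -1.4]
width: 0.099
```

Call:
step_arm --motion '[[[0.002,0,0,0,0,0,0],[0.002,0,0,0.005,0,0,0],[0.002,0,0,0.015,0,0,0],[0.002,0,0,0.03,0,0,0],[0.002,0,0,0.05,0,0,0],[0.002,0,0,0.07,0,0,0],[0.002,0,0,0.09,0,0,0],[0.002,0,0,0.1,0,0,0]]]'

```text
time: 34.15
tool_pos: [0.4931, -0.3334, 0.2059]
tcp_rot: [2.403, 2.018, 0.011]
wrist_force: [0.5, -0.5, -8.4]
width: 0.096
```

Run:
```python
from h import *
st()
```

```text
t 34.15 tcp [ 0.4931 -0.3334  0.2059] jaw -10.0 zax [ 0.008  0.002 -1.   ] F [ 0.5 -0.5 -8.4] w 8.2 q6 -0.47
```

The pail is lifted (8.4 N). I'll carry it towards the jar.

Call:
step_arm --motion '[[[0.002,0,0,0.02,0,0,0],[0.002,0,0.02,0.04,0,0,0],[0.002,0,0.05,0.06,0,0,0],[0.002,0,0.08,0.08,0,0,0],[0.002,0,0.115,0.1,0,0,0],[0.002,0,0.15,0.115,0,0,0],[0.002,0,0.185,0.115,0,0,0],[0.002,0,0.22,0.115,0,0,0]]]'

```text
time: 35.15
tool_pos: [0.4926, -0.1109, 0.3223]
tcp_rot: [2.402, 2.018, 0.014]
wrist_force: [0.3, -0.4, -8.0]
width: 0.097
```

Call:
step_arm --motion '[[[0.002,0,0.035,0,0,0,0],[0.002,0.002,0.07,0,0,0,0],[0.002,0.004,0.105,0,0,0,0],[0.002,0.006,0.14,0,0,0,0],[0.002,0.008,0.17,0,0,0,0],[0.002,0.01,0.195,0,0,0,0],[0.002,0.01,0.21,0,0,0,0],[0.002,0.01,0.215,0,0,0,0]]]'

```text
time: 36.15
tool_pos: [0.502, 0.1051, 0.3227]
tcp_rot: [2.401, 2.02, 0.014]
wrist_force: [-0.4, -0.2, -7.8]
width: 0.102
```

Run:
```python
from h import *
st();im,P=look("wrist","w14");st()
cv2.imwrite("pics/w14.png",im)
```

```text
t 36.15 tcp [0.502  0.1051 0.3227] jaw -9.9 zax [ 0.009  0.002 -1.   ] F [-0.4 -0.2 -7.8] w 8.7 q6 0.33
t 36.2 tcp [0.5021 0.1049 0.3225] jaw -9.9 zax [ 0.009  0.002 -1.   ] F [-0.3  0.7 -8.2] w 8.1 q6 0.33
```

View pics/w14.png

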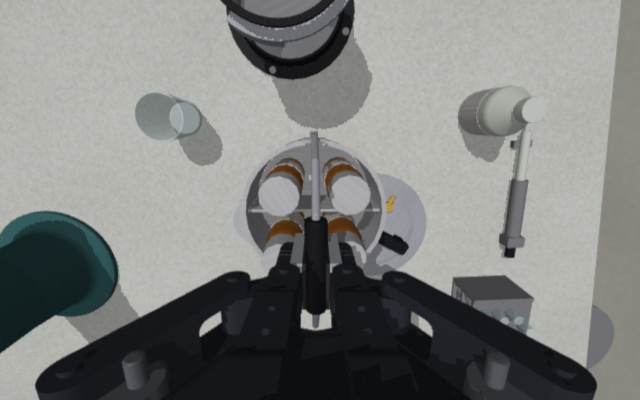

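The pail is held level with all four bottles in it. The jar is half in view at (290,15), so I'll go a bit closer.

Call:
step_arm --motion '[[[0.002,0,0.015,0.003,0,0,0],[0.002,0,0.035,0.006,0,0,0],[0.002,0,0.055,0.008,0,0,0],[0.002,0,0.07,0.008,0,0,0],[0.002,0,0.08,0.008,0,0,0],[0.002,0,0.085,0.008,0,0,0],[0.002,0,0.085,0.008,0,0,0],[0.002,0,0.085,0.008,0,0,0]]]'

```text
time: 37.2
tool_pos: [0.5021, 0.1894, 0.3305]
tcp_rot: [2.401, 2.019, 0.013]
wrist_force: [0.4, -0.5, -7.8]
width: 0.098
```

Run:
```python
from h import *
from scipy.optimize import least_squares
st();im,P=look("wrist","w15");st()
q=near(P,(.506,.333),.11,.178,.192)
print(len(q),circfit(q[:,:2]),np.median(q[:,2]))
r=least_squares(lambda x:np.hypot(q[:,0]-x[0],q[:,1]-x[1])-.070,(.506,.333),loss="soft_l1",f_scale=.001);print(r.x)
q=near(P,(.506,.333),.11,.163,.1725);print("flange",len(q),circfit(q[:,:2]))
# pail rim relative to TCP
t=read_state()["tool_pos"]
z=t[2]+.04-.14+.055
q=near(P,t[:2],.09,t[2]-.105+.058-.01,t[2]-.105+.058+.012);print("pail",len(q),circfit(q[:,:2]) if len(q)>50 else 0,t)
cv2.imwrite("pics/c15.png",cv2.resize(im[:230,170:440],None,fx=2.6,fy=2.6,interpolation=cv2.INTER_CUBIC))
```

```text
t 37.2 tcp [0.5021 0.1894 0.3305] jaw -9.9 zax [ 0.009  0.002 -1.   ] F [ 0.4 -0.5 -7.8] w 8.4 q6 0.49
t 37.25 tcp [0.5022 0.1894 0.3305] jaw -9.9 zax [ 0.009  0.002 -1.   ] F [ 0.2 -0.2 -8.2] w 8.6 q6 0.49
2386 (array([0.5063648 , 0.33507683]), np.float64(0.06959520631225118)) 0.1829089350129409
[0.50647916 0.33551214]
flange 2153 (array([0.50634709, 0.33014595]), np.float64(0.07232545459699875))
pail 3324 (array([0.50360104, 0.19465098]), np.float64(0.04498134649392645)) [0.50218068 0.18944472 0.33054029]
```

View pics/c15.png

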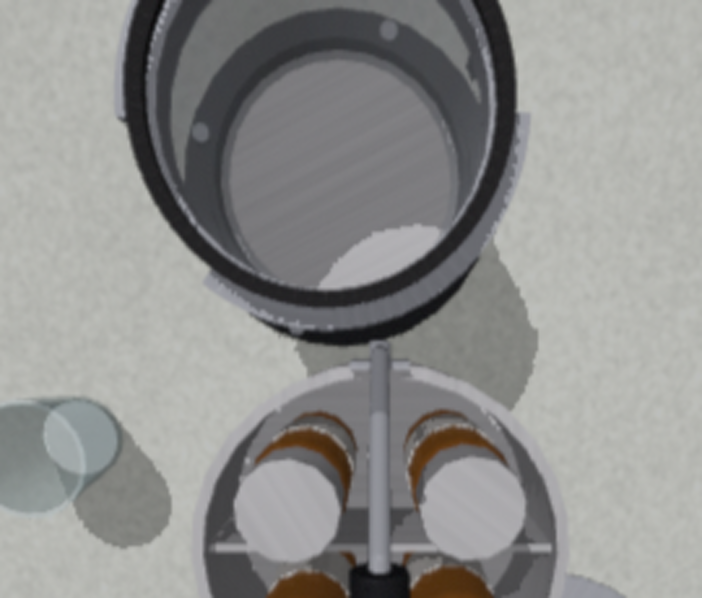

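The open mouth is centred at about crop (320,95). The flange's ends show at crop (120,120), (208,278) and (525,115), and the pail's far pivot is at crop (380,358).

Run:
```python
from h import *
f=np.load("w15.npz");P=f["P"]
j=np.array([.5065,.335])
for u,v in((120,120),(208,278),(525,115)):
    p=ray(f,u/2.6+170,v/2.6,.1685);d=p[:2]-j;print((u,v),np.round(p,3),"r",np.hypot(*d),"ang",np.degrees(np.arctan2(d[1],d[0])))
print("pivot",ray(f,316,137.5,.2815), "P near",P[136:140,316])
# caps
t=np.array([.5022,.1894])
for c in((.026,.026),(-.026,.026)):
    q=near(P,t+c,.03,.30,.33);print(len(q),mid(q) if len(q) else 0,np.median(q[:,2]) if len(q) else 0)
for z0 in(.285,.295,.305,.315):
    print(z0,np.sum((P[...,2]>z0)&(P[...,2]<z0+.01)&(np.hypot(P[...,0]-.5022,P[...,1]-.1894)<.06)))
```

```text
(120, 120) [0.428 0.346 0.169] r 0.0796906374556294 ang 171.76261219710355
(208, 278) [0.448 0.283 0.169] r 0.07842563474036587 ang -138.32790077997183
(525, 115) [0.585 0.321 0.169] r 0.07978997804814202 ang -10.141152379297116
pivot [0.5124402  0.24449265 0.2815    ] P near [[0.51256404 0.24749429 0.32460029]
 [0.51246679 0.24703709 0.32646763]
 [0.51237197 0.24646474 0.32591053]
 [0.51227707 0.24598958 0.3271876 ]]
1452 [0.5278 0.2088] 0.3203666827440952
1461 [0.4847 0.2157] 0.3197952437067427
0.285 747
0.295 667
0.305 496
0.315 3396
```

Jar centre is (0.5065, 0.335) and its gap axis is at 16.7°. The pail hangs centred under the TCP, so I'll move over the mouth.

Call:
step_arm --motion '[[[0.002,0.001,0.015,0,0,0,0],[0.002,0.002,0.04,0,0,0,0],[0.002,0.003,0.065,0,0,0,0],[0.002,0.004,0.09,0,0,0,0],[0.002,0.004,0.115,0,0,0,0],[0.002,0.004,0.135,0,0,0,0],[0.002,0.004,0.145,0,0,0,0],[0.002,0.004,0.145,0,0,0,0]]]'

```text
time: 38.25
tool_pos: [0.5061, 0.335, 0.3303]
tcp_rot: [2.401, 2.019, 0.013]
wrist_force: [-0.3, 0.1, -7.9]
width: 0.1
```

Call:
step_arm --motion '[[[0.002,0,0,0,0,0,0],[0.002,0,0,0,0,0,0],[0.002,0,0,0,0,0,0],[0.002,0,0,-0.01,0,0,0],[0.002,0,0,-0.02,0,0,0],[0.002,0,0,-0.025,0,0,0],[0.002,0,0,-0.025,0,0,0],[0.002,0,0,-0.025,0,0,0]]]'

```text
time: 39.25
tool_pos: [0.5062, 0.3351, 0.3056]
tcp_rot: [2.401, 2.02, 0.013]
wrist_force: [-0.5, -0.2, -9.3]
width: 0.1
```

Run:
```python
from h import *
st();im2,P2=look("side","s16");im,P=look("wrist","w16");s=st()
t=s["tool_pos"][:2]
for c in((.026,.019),(-.017,.026)):
    q=near(P,t+c,.022,.28,.33);print(len(q),mid(q) if len(q) else 0,np.median(q[:,2]) if len(q) else 0)
q=near(P,(.5065,.335),.09,.178,.19);print(len(q),circfit(q[:,:2]))
a=cv2.resize(im2[90:230,200:320],(343,400),interpolation=cv2.INTER_CUBIC);b=cv2.resize(im[60:340,175:455],(400,400))
cv2.imwrite("pics/c16.png",np.hstack([a,b]))
```

```text
t 39.25 tcp [0.5062 0.3351 0.3056] jaw -9.9 zax [ 0.009  0.002 -1.   ] F [-0.5 -0.2 -9.3] w 8.6 q6 0.72
t 39.35 tcp [0.5064 0.3352 0.3059] jaw -9.9 zax [ 0.01   0.002 -1.   ] F [ 0.3 -0.3 -7.9] w 8.6 q6 0.72
1468 [0.53   0.3544] 0.29556654176898267
1468 [0.4886 0.3603] 0.2953857517865033
1632 (array([0.50632824, 0.33573152]), np.float64(0.07007939241685812))
```

View pics/c16.png

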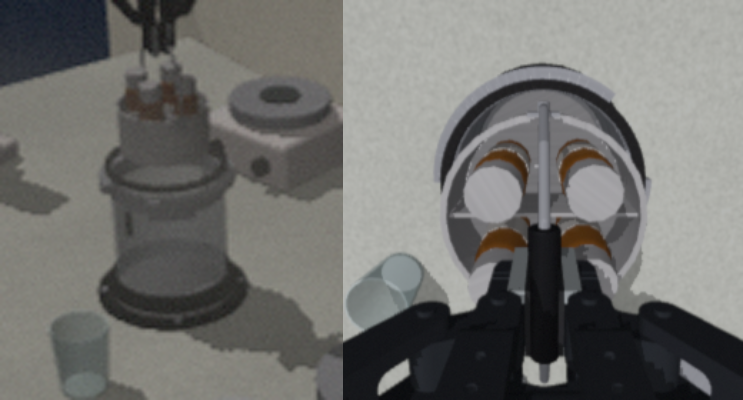

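The pail is centred over the mouth to within about 1 mm (rim (0.5063, 0.3355), pail (0.5058, 0.3354)). I'll lower it.

Call:
step_arm --motion '[[[0.002,0,0,-0.015,0,0,0],[0.002,0,0,-0.035,0,0,0],[0.002,0,0,-0.055,0,0,0],[0.002,0,0,-0.08,0,0,0],[0.002,0,0,-0.105,0,0,0],[0.002,0,0,-0.13,0,0,0],[0.002,0,0,-0.15,0,0,0],[0.002,0,0,-0.165,0,0,0]]]'

```text
time: 40.35
tool_pos: [0.5056, 0.3348, 0.1387]
tcp_rot: [2.401, 2.02, 0.011]
wrist_force: [0.6, 0.2, -7.9]
width: 0.098
```

Call:
step_arm --motion '[[[0.002,0,0,-0.005,0,0,0],[0.002,0,0,-0.01,0,0,0],[0.002,0,0,-0.014,0,0,0],[0.002,0,0,-0.018,0,0,0],[0.002,0,0,-0.02,0,0,0],[0.002,0,0,-0.022,0,0,0],[0.002,0,0,-0.022,0,0,0],[0.002,0,0,-0.022,0,0,0]]]'

```text
time: 41.35
tool_pos: [0.506, 0.3348, 0.1173]
tcp_rot: [2.401, 2.019, 0.012]
wrist_force: [-0.4, -0.5, -5.6]
width: 0.101
```

Run:
```python
from h import *
st()
```

```text
t 41.35 tcp [0.506  0.3348 0.1173] jaw -9.9 zax [ 0.009  0.002 -1.   ] F [-0.4 -0.5 -5.6] w 8.6 q6 0.72
```

Contact with the floor (TCP 0.1173, and 0.1172 was expected). I'll release and rise.

Call:
step_arm --motion '[[[0.002,0,0,-0.001,0,0,0],[0.022,0,0,-0.001,0,0,0],[0.022,0,0,-0.001,0,0,0],[0.022,0,0,-0.001,0,0,0],[0.022,0,0,0.005,0,0,0],[0.022,0,0,0.03,0,0,0],[0.022,0,0,0.08,0,0,0],[0.022,0,0,0.13,0,0,0]]]' --newtons 40

```text
time: 42.35
tool_pos: [0.5057, 0.3347, 0.2487]
tcp_rot: [2.401, 2.02, 0.011]
wrist_force: [0.7, 0.7, 0.3]
width: 0.261
```

Call:
step_arm --motion '[[[0.022,0,0,0.03,0,0,0],[0.022,0.02,-0.04,0.04,0,0,-5],[0.04,0.04,-0.09,0.04,0,0,-10],[0.04,0.05,-0.14,0.04,0,0,-15],[0.04,0.06,-0.19,0.04,0,0,-20],[0.04,0.06,-0.24,0.04,0,0,-25],[0.04,0.06,-0.29,0.04,0,0,-30],[0.04,0.06,-0.29,0.04,0,0,-30]]]'

```text
time: 43.35
tool_pos: [0.5658, 0.0417, 0.2893]
tcp_rot: [2.842, 1.321, 0.01]
wrist_force: [0.1, 0.5, 0.3]
width: 0.468
```

Run:
```python
from h import *
st();im2,P2=look("top","t17");im,P=look("wrist","w17");s=st()
for n,p in(("top",P2),("wrist",P)):
    q=near(p,(.583,-.018),.13,.028,.037);print(n,len(q),mid(q))
    q=near(p,(.583,-.018),.09,.06,.085);print(n,len(q),mid(q),q.mean(0)); u=np.linalg.svd(q[:,:2]-q.mean(0)[:2],full_matrices=False)[2][0];print(np.degrees(np.arctan2(u[1],u[0])))
q=near(P2,(.5065,.335),.06,.09,.17);print(len(q),np.round(q.mean(0),3),np.percentile(q[:,2],[5,50,95]))
a=cv2.resize(im2[160:260,160:260],(360,360),interpolation=cv2.INTER_CUBIC);b=cv2.resize(im,(440,275))
C=np.zeros((360,800,3),np.uint8);C[:,:360]=a;C[:275,360:]=b;cv2.imwrite("pics/c17.png",C)
```

```text
t 43.35 tcp [0.5658 0.0417 0.2893] jaw -40.1 zax [ 0.009 -0.004 -1.   ] F [0.1 0.5 0.3] w 40.0 q6 0.73
t 43.45 tcp [0.5658 0.0446 0.2891] jaw -39.9 zax [ 0.009 -0.002 -1.   ] F [0.4 0.9 0.3] w 40.2 q6 0.73
top 1035 [ 0.5837 -0.0172]
top 106 [ 0.5853 -0.0173] [ 0.599356   -0.03058     0.06996591]
140.7811590068
wrist 7150 [ 0.582  -0.0152]
wrist 1132 [ 0.5823 -0.0149] [ 0.58240194 -0.0147489   0.06822903]
142.50574629226213
313 [0.507 0.333 0.119] [0.09615855 0.10938781 0.15996435]
```

View pics/c17.png

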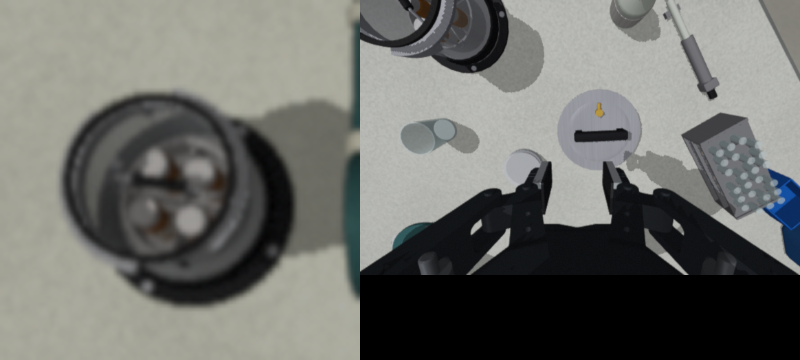

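The pail stands in the jar with its bail upright, the sleeve visible at crop (165,183) and the caps around it. The lid is unmoved, its handle at crop (600,136). I'll go over the lid and turn the jaws across the handle.

Call:
step_arm --motion '[[[0.045,0.005,-0.02,-0.02,0,0,10],[0.045,0.01,-0.04,-0.04,0,0,20],[0.045,0.016,-0.06,-0.06,0,0,30],[0.045,0.016,-0.06,-0.08,0,0,40],[0.045,0.016,-0.06,-0.1,0,0,50],[0.045,0.016,-0.06,-0.12,0,0,60],[0.045,0.016,-0.06,-0.12,0,0,70],[0.045,0.016,-0.06,-0.12,0,0,80]]]'

```text
time: 44.45
tool_pos: [0.5818, -0.0134, 0.1687]
tcp_rot: [-1.313, -2.853, -0.014]
wrist_force: [0.1, -0.2, -0.5]
width: 0.526
```

Call:
step_arm --motion '[[[0.045,0,0,0,0,0,10],[0.045,0,0,0,0,0,12.5],[0.045,0,0,0,0,0,12.5],[0.045,0,0,0,0,0,12.5],[0.045,0,0,0,0,0,12.5],[0.045,0,0,0,0,0,12.5],[0.045,0,0,0,0,0,12.5],[0.045,0,0,0,0,0,12.5]]]'

```text
time: 45.45
tool_pos: [0.5818, -0.0135, 0.1687]
tcp_rot: [-0.994, -2.978, -0.014]
wrist_force: [-0.4, 0.1, -0.4]
width: 0.526
```

Run:
```python
from h import *
st();im,P=look("wrist","w18");s=st()
q=near(P,(.583,-.018),.13,.028,.037);print(len(q),mid(q))
q=near(P,(.583,-.018),.09,.06,.080);u=np.linalg.svd(q[:,:2]-q.mean(0)[:2],full_matrices=False)[2][0];print(len(q),mid(q),q.mean(0),np.degrees(np.arctan2(u[1],u[0])))
```

```text
t 45.45 tcp [ 0.5818 -0.0135  0.1687] jaw 53.1 zax [ 0.001  0.009 -1.   ] F [-0.4  0.1 -0.4] w 45.0 q6 -1.0
t 45.5 tcp [ 0.5818 -0.0135  0.1687] jaw 53.1 zax [ 0.001  0.009 -1.   ] F [-0.2  0.7  0. ] w 45.1 q6 -1.0
12580 [ 0.5758 -0.0586]
1876 [ 0.5767 -0.0568] [ 0.56973131 -0.05373565  0.06826648] -34.75097288864568
```

View pics/w18.png

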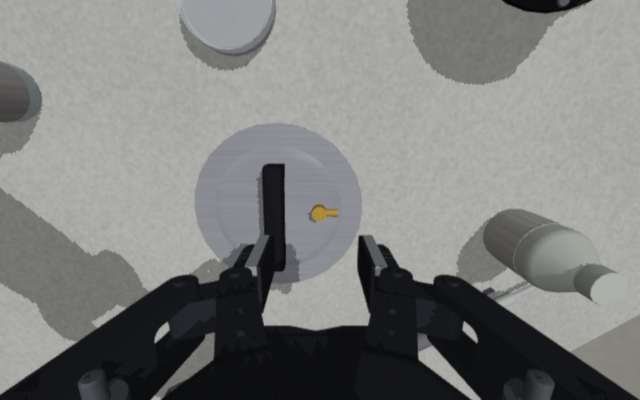

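The lid was knocked aside: its disc is now centred at about (278,203) and the bar runs (262–285, 163–270). I'll re-measure it.

```bash
cat >> h.py <<'E'
def lid(P,c):
    q=near(P,c,.12,.028,.036);(x,y),r=cv2.minEnclosingCircle((q[:,:2]*1000).astype(np.float32));print("disc",len(q),round(x/1000,4),round(y/1000,4),"r",round(r,1))
    q=near(P,(x/1000,y/1000),.075,.062,.074);rr=cv2.minAreaRect((q[:,:2]*1000).astype(np.float32));print("bar",len(q),np.round(rr[0],1),np.round(rr[1],1),rr[2],np.round(np.median(q,0),4))
E
python3 - <<'E'
from h import *
f=np.load("w18.npz");lid(f["P"],(.576,-.0586))
# bar long edges via rays at z=.07
for u,v in((262,165),(285,164),(263,225),(286,225)):print(np.round(ray(f,u,v,.07),4))
im,P=look("top","t18");lid(P,(.576,-.0586))
E
```

```text
disc 12703 0.5772 -0.0617 r 92.2
bar 1856 [577.1 -61.5] [ 20.1 109.3] 52.278465270996094 [ 0.5667 -0.0529  0.0686]
[ 0.5288 -0.0347  0.07  ]
[ 0.5408 -0.0174  0.07  ]
[ 0.5742 -0.0712  0.07  ]
[ 0.5876 -0.0535  0.07  ]
disc 667 0.5791 -0.0629 r 92.5
bar 45 [584.4 -70. ] [18.9 92. ] 47.607818603515625 [ 0.5644 -0.0521  0.0686]
```

Call:
step_arm --motion '[[[0.045,-0.005,-0.048,0,-0.5,0,-0.8],[0.045,-0.005,-0.048,-0.03,-0.5,0,-0.8],[0.045,-0.005,-0.048,-0.07,-0.5,0,-0.8],[0.045,-0.005,-0.048,-0.11,-0.5,0,-0.8],[0.045,-0.005,-0.048,-0.14,-0.5,0,-0.8],[0.045,-0.005,-0.048,-0.144,-0.5,0,-0.8],[0.045,-0.005,-0.048,-0.144,-0.5,0,-0.8],[0.01,-0.005,-0.048,-0.144,-0.5,0,-0.8]]]' --newtons 80

```text
time: 46.55
tool_pos: [0.5785, -0.0617, 0.0266]
tcp_rot: [1.014, 2.969, 0.002]
wrist_force: [-0.3, -0.5, -0.6]
width: 0.327
```

Call:
step_arm --motion '[[[0.01,0,0,0,0,0,0],[0.01,0,0,0,0,0,0],[0.01,0,0,0,0,0,0],[0.01,0,0,0,0,0,0],[0.01,0,0,0.01,0,0,0],[0.01,0,0,0.03,0,0,0],[0.01,0,0,0.05,0,0,0],[0.01,0,0,0.05,0,0,0]]]'

```text
time: 47.55
tool_pos: [0.5812, -0.0622, 0.0801]
tcp_rot: [1.012, 2.963, 0.004]
wrist_force: [0.2, -0.3, -4.4]
width: 0.217
```

Run:
```python
from h import *
st()
```

```text
t 47.55 tcp [ 0.5812 -0.0622  0.0801] jaw 52.3 zax [ 0.011 -0.001 -1.   ] F [ 0.2 -0.3 -4.4] w 18.6 q6 -1.06
```

The lid is held (4.4 N). I'll raise it, carry it and turn it to the gap direction.

Call:
step_arm --motion '[[[0.01,0,0,0.04,0,0.3,0],[0.01,0,0,0.09,0,0.6,0],[0.01,-0.005,0.02,0.14,0,0.6,0],[0.01,-0.01,0.05,0.18,0,0.6,6],[0.01,-0.02,0.08,0.19,0,0.6,14],[0.01,-0.03,0.12,0.19,0,0.6,22],[0.01,-0.04,0.16,0.19,0,0.6,30],[0.01,-0.05,0.2,0.19,0,0.6,38]]]'

```text
time: 48.55
tool_pos: [0.5303, 0.1389, 0.2696]
tcp_rot: [0.014, -3.14, -0.004]
wrist_force: [0.2, 0.4, -5.8]
width: 0.221
```

Call:
step_arm --motion '[[[0.01,-0.005,0.04,0,0,0,8],[0.01,-0.01,0.08,0,0,0,16],[0.01,-0.015,0.11,0,0,0,16],[0.01,-0.015,0.14,0,0,0,16],[0.01,-0.015,0.15,0,0,0,16],[0.01,-0.015,0.15,0,0,0,16],[0.01,-0.015,0.15,0,0,0,16],[0.01,-0.015,0.15,0,0,0,16]]]'

```text
time: 49.55
tool_pos: [0.5155, 0.2879, 0.2696]
tcp_rot: [0.449, -3.108, -0.003]
wrist_force: [-0.9, -0.5, -4.8]
width: 0.217
```

Run:
```python
from h import *
st();im,P=look("wrist","w19");s=st();t=s["tool_pos"]
z=t[2]-.0255
for dz in range(-2,9): print(dz*5, np.sum((P[...,2]>z+dz*.005)&(P[...,2]<z+dz*.005+.005)&(np.hypot(P[...,0]-t[0],P[...,1]-t[1])<.1)),end="; ")
```

```text
t 49.55 tcp [0.5155 0.2879 0.2696] jaw 106.5 zax [-0.002  0.002 -1.   ] F [-0.9 -0.5 -4.8] w 18.5 q6 -1.39
t 49.6 tcp [0.5155 0.288  0.2697] jaw 106.5 zax [-0.002  0.002 -1.   ] F [-0.9 -0.3 -4.8] w 18.8 q6 -1.39
-10 0; -5 0; 0 0; 5 0; 10 0; 15 0; 20 664; 25 43056; 30 1385; 35 663; 40 307;
```

View pics/w19.png

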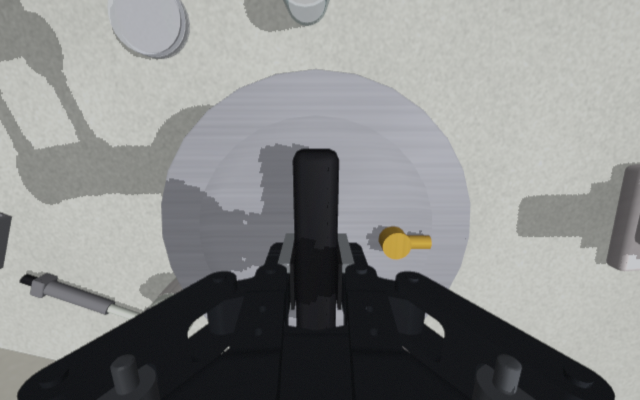

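The lid is level in the grip, with its disc spanning x 162–470 in the picture. I'll fit its centre relative to the TCP.

```bash
cat >> h.py <<'E'
def disc(P,t,zd):
    from scipy.optimize import least_squares
    m=((abs(P[...,2]-zd)<.006)&(np.hypot(P[...,0]-t[0],P[...,1]-t[1])<.12)).astype(np.uint8)
    far=(P[...,2]<zd-.03).astype(np.uint8)
    e=(m>0)&(cv2.dilate(far,np.ones((3,3)))>0)
    q=P[e];r=least_squares(lambda x:np.hypot(q[:,0]-x[0],q[:,1]-x[1])-.093,t[:2],loss="soft_l1",f_scale=.001)
    qq=P[m>0];A=np.c_[qq[:,:2]-t[:2],np.ones(len(qq))];k=np.linalg.lstsq(A,qq[:,2],rcond=None)[0]
    print("disc edge pts",len(q),np.round(r.x,4),"rel TCP",np.round(r.x-t[:2],4),"slope",np.round(k,4),"rms",np.sqrt(np.mean(r.fun**2)));return r.x
E
python3 - <<'E'
from h import *
P=np.load("w19.npz")["P"];t=np.array([.5155,.288,.2697]);disc(P,t,t[2]-.0255+.030)
f=np.load("w19.npz")
a=ray(f,316,152,.315)
q=P[(P[...,2]>.295)&(P[...,2]<.318)&(np.hypot(P[...,0]-t[0],P[...,1]-t[1])<.075)];print(len(q))
# bar edges direction
for v in(170,200,225):
    r=P[v,285:350];ok=np.where(r[:,2]>.295)[0];print(v,np.round(r[ok[0]],4),np.round(r[ok[-1]],4))
E
```

```text
disc edge pts 798 [0.5155 0.2872] rel TCP [ 0.     -0.0008] slope [0.0097 0.0029 0.272 ] rms 0.0009406800243756687
8735
170 [0.4728 0.2646 0.3082] [0.4674 0.2831 0.308 ]
200 [0.4861 0.2681 0.3069] [0.48   0.2866 0.3092]
225 [0.4968 0.2716 0.3084] [0.4913 0.2902 0.3084]
```

The lid is centred on the TCP (within 1 mm) and its axis is at 16.4° against the gap's 16.7°. I'll move over the jar and down to just above the rim.

Call:
step_arm --motion '[[[0.01,-0.002,0.015,0,0,0,0.2],[0.01,-0.005,0.03,0,0,0,0.2],[0.01,-0.009,0.045,0,0,0,0.2],[0.01,-0.009,0.048,0,0,0,0.2],[0.01,-0.009,0.048,-0.02,0,0,0.2],[0.01,-0.009,0.048,-0.04,0,0,0.2],[0.01,-0.009,0.048,-0.055,0,0,0.2],[0.01,-0.009,0.048,-0.055,0,0,0.2]]]'

```text
time: 50.6
tool_pos: [0.506, 0.3353, 0.2129]
tcp_rot: [0.454, -3.105, -0.001]
wrist_force: [0.4, 1.1, -3.7]
width: 0.214
```

Run:
```python
from h import *
s=st();im,P=look("wrist","w20");t=s["tool_pos"];disc(P,t,t[2]+.004)
im,P=look("side","s20");st()
cv2.imwrite("pics/c20.png",cv2.resize(im[80:230,170:350],(720,600),interpolation=cv2.INTER_CUBIC))
```

```text
t 50.6 tcp [0.506  0.3353 0.2129] jaw 106.6 zax [-0.004  0.    -1.   ] F [ 0.4  1.1 -3.7] w 18.3 q6 -1.32
disc edge pts 801 [0.5061 0.3346] rel TCP [ 0.     -0.0007] slope [0.0082 0.0015 0.2153] rms 0.0009331449201083938
t 50.7 tcp [0.5066 0.3357 0.2146] jaw 106.6 zax [-0.002  0.002 -1.   ] F [ 0.9  0.3 -4.7] w 18.7 q6 -1.32
```

View pics/c20.png

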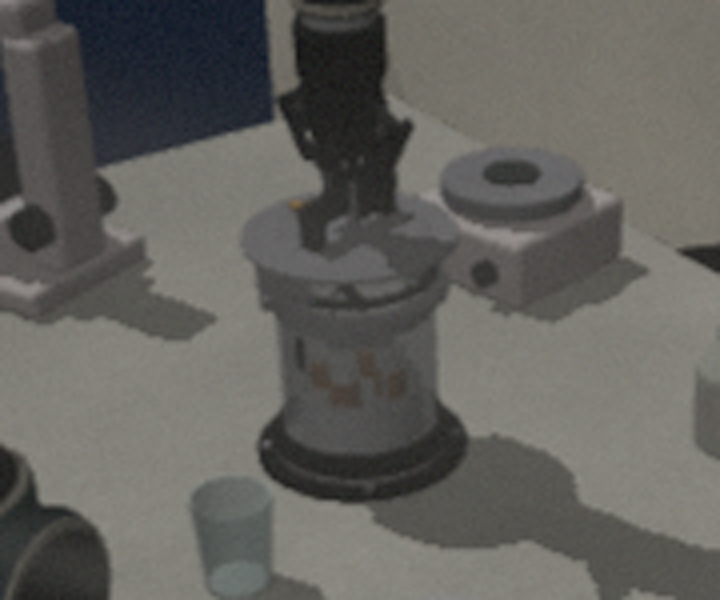

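The black gap mark is at crop (298,352) and the lid's claw at about (272,285) above it. I'll check the mark's azimuth.

Run:
```python
from h import *
f=np.load("s20.npz")
for z in np.arange(.11,.17,.01):
    p=ray(f,244.5,168,z);d=p[:2]-[.5064,.3353];print(round(z,3),round(np.hypot(*d),4),round(np.degrees(np.arctan2(d[1],d[0])),1))
for z in np.arange(.18,.23,.01):
    p=ray(f,170+272/4,80+290/4,z);d=p[:2]-[.5064,.3353];print("claw",round(z,3),round(np.hypot(*d),4),round(np.degrees(np.arctan2(d[1],d[0])),1))
```

```text
0.11 0.0562 171.8
0.12 0.0651 -172.9
0.13 0.0775 -161.9
0.14 0.0919 -154.1
0.15 0.1075 -148.4
0.16 0.1239 -144.3
0.17 0.1407 -141.1
claw 0.18 0.0792 178.4
claw 0.19 0.09 -170.3
claw 0.2 0.1034 -161.7
claw 0.21 0.1186 -155.1
claw 0.22 0.135 -150.1
claw 0.23 0.1522 -146.2
```

Call:
step_arm --motion '[[[0.01,0,0,-0.005,0,0,0],[0.01,0,0,-0.01,0,0,0],[0.01,0,0,-0.015,0,0,0],[0.01,0,0,-0.02,0,0,0],[0.01,0,0,-0.023,0,0,0],[0.01,0,0,-0.026,0,0,0],[0.01,0,0,-0.026,0,0,0],[0.01,0,0,-0.026,0,0,0]]]' --newtons 120

```text
time: 51.7
tool_pos: [0.5066, 0.3358, 0.1886]
tcp_rot: [0.454, -3.107, -0.003]
wrist_force: [-1.1, 1.1, -4.3]
width: 0.209
```

Run:
```python
from h import *
s=st();im,P=look("wrist","w21");t=s["tool_pos"];disc(P,t,t[2]+.004);st()
```

```text
t 51.7 tcp [0.5066 0.3358 0.1886] jaw 106.6 zax [-0.002  0.002 -1.   ] F [-1.1  1.1 -4.3] w 17.9 q6 -1.32
disc edge pts 800 [0.5066 0.3351] rel TCP [ 0.     -0.0006] slope [0.0094 0.0024 0.1908] rms 0.0009342679328415434
t 51.75 tcp [0.5066 0.3357 0.1886] jaw 106.6 zax [-0.002  0.002 -1.   ] F [ 1.  -1.  -4.2] w 18.0 q6 -1.32
```

The claws are in the gaps with no contact force. Now I push down.

Call:
step_arm --motion '[[[0.01,0,0,-0.002,0,0,0],[0.01,0,0,-0.004,0,0,0],[0.01,0,0,-0.006,0,0,0],[0.01,0,0,-0.008,0,0,0],[0.01,0,0,-0.009,0,0,0],[0.01,0,0,-0.01,0,0,0],[0.01,0,0,-0.01,0,0,0],[0.01,0,0,-0.01,0,0,0]]]'

```text
time: 52.75
tool_pos: [0.5071, 0.336, 0.18]
tcp_rot: [0.454, -3.108, -0.004]
wrist_force: [-3.0, -1.6, 7.0]
width: 0.207
```

Run:
```python
from h import *
s=st();im,P=look("wrist","w22");t=s["tool_pos"];disc(P,t,t[2]+.004);st()
```

```text
t 52.75 tcp [0.5071 0.336  0.18  ] jaw 106.6 zax [-0.001  0.002 -1.   ] F [-3.  -1.6  7. ] w 17.7 q6 -1.32
disc edge pts 798 [0.5072 0.3354] rel TCP [ 0.0001 -0.0006] slope [0.0141 0.0038 0.1823] rms 0.0009321306711026821
t 52.8 tcp [0.5071 0.3361 0.18  ] jaw 106.6 zax [-0.001  0.002 -1.   ] F [-2.9 -2.1  7.3] w 17.9 q6 -1.32
```

Total spring force is about 11.6 N, so compression is about 6.6 mm. I need around 10.5 mm.

Call:
step_arm --motion '[[[0.01,0,0,-0.001,0,0,0],[0.01,0,0,-0.002,0,0,0],[0.01,0,0,-0.003,0,0,0],[0.01,0,0,-0.004,0,0,0],[0.01,0,0,-0.005,0,0,0],[0.01,0,0,-0.005,0,0,0],[0.01,0,0,-0.005,0,0,0],[0.01,0,0,-0.005,0,0,0]]]'

```text
time: 53.8
tool_pos: [0.5074, 0.3362, 0.1768]
tcp_rot: [-0.454, 3.108, 0.005]
wrist_force: [-4.4, -3.0, 8.1]
width: 0.209
```

Run:
```python
from h import *
s=st();im,P=look("wrist","w23");t=s["tool_pos"];disc(P,t,t[2]+.004);st()
```

```text
t 53.8 tcp [0.5074 0.3362 0.1768] jaw 106.6 zax [ 0.001  0.003 -1.   ] F [-4.4 -3.   8.1] w 17.8 q6 -1.32
disc edge pts 799 [0.5075 0.3356] rel TCP [ 0.0001 -0.0006] slope [0.0139 0.0039 0.1791] rms 0.0009274171330376496
t 53.85 tcp [0.5074 0.3362 0.1768] jaw 106.6 zax [ 0.001  0.003 -1.   ] F [-4.1 -2.2  9.9] w 17.7 q6 -1.32
```

Call:
step_arm --motion '[[[0.01,-0.001,-0.0005,-0.001,0,0,0],[0.01,-0.001,-0.0005,-0.001,0,0,-4],[0.01,-0.001,-0.0005,-0.001,0,0,-10],[0.01,-0.001,-0.0005,-0.001,0,0,-16],[0.01,-0.001,-0.0005,-0.001,0,0,-22],[0.01,-0.001,-0.0005,-0.001,0,0,-28],[0.01,-0.001,-0.0005,-0.001,0,0,-34],[0.01,-0.001,-0.0005,-0.001,0,0,-40]]]'

```text
time: 54.85
tool_pos: [0.5085, 0.3369, 0.1783]
tcp_rot: [0.639, 3.069, 0.009]
wrist_force: [0.2, -0.1, 7.8]
width: 0.208
```

Run:
```python
from h import *
s=st();print(s["torque"]);im,P=look("wrist","w24");t=s["tool_pos"];disc(P,t,t[2]+.004);st()
r=cv2.minAreaRect((lambda q:(q[:,:2]*1000).astype(np.float32))(P[(P[...,2]>t[2]+.025)&(P[...,2]<t[2]+.046)&(np.hypot(P[...,0]-t[0],P[...,1]-t[1])<.06)]));print(r)
```

```text
t 54.85 tcp [0.5085 0.3369 0.1783] jaw 66.5 zax [ 0.008  0.004 -1.   ] F [ 0.2 -0.1  7.8] w 17.8 q6 -0.62
[-0.25325627  0.12481618  0.32943741]
disc edge pts 801 [0.5083 0.3361] rel TCP [-0.0002 -0.0008] slope [ 0.0144 -0.0067  0.1807] rms 0.0009488992415501786
t 54.9 tcp [0.5085 0.3369 0.1784] jaw 66.3 zax [ 0.008  0.004 -1.   ] F [ 0.5 -0.3  7.6] w 17.7 q6 -0.61
((498.1568603515625, 341.8701477050781), (43.5589599609375, 88.0019302368164), 50.83527755737305)
```

The lid turns freely with its claws under the flange. I'll continue, pressing slightly more.

Call:
step_arm --motion '[[[0.01,0,0,-0.002,0,0,-4],[0.01,0,0,-0.003,0,0,-10],[0.01,0,0,-0.003,0,0,-16],[0.01,0,0,-0.003,0,0,-22],[0.01,0,0,-0.003,0,0,-28],[0.01,0,0,-0.003,0,0,-34],[0.01,0,0,-0.003,0,0,-40],[0.01,0,0,-0.003,0,0,-44]]]'

```text
time: 55.9
tool_pos: [0.51, 0.3378, 0.1776]
tcp_rot: [1.747, 2.599, 0.011]
wrist_force: [-0.4, -1.1, 8.1]
width: 0.21
```

Run:
```python
from h import *
s=st();print(s["torque"])
```

```text
t 55.9 tcp [0.51   0.3378 0.1776] jaw 22.2 zax [ 0.012  0.    -1.   ] F [-0.4 -1.1  8.1] w 17.9 q6 0.16
[-0.21998443  0.59517805  0.33135406]
```

Call:
step_arm --motion '[[[0.01,0,0,-0.002,0,0,-3],[0.01,0,0,-0.002,0,0,-5.5],[0.01,0,0,-0.002,0,0,-5.5],[0.01,0,0,0,0,0,-5.5],[0.01,0,0,0.002,0,0,-5.5],[0.01,0,0,0.004,0,0,-5.5],[0.01,0,0,0.005,0,0,-5.5],[0.01,0,0,0.005,0,0,-5.5]]]'

```text
time: 56.9
tool_pos: [0.51, 0.3375, 0.1829]
tcp_rot: [1.869, 2.512, 0.009]
wrist_force: [-2.2, -2.4, 5.7]
width: 0.209
```

Run:
```python
from h import *
s=st();print(s["torque"]);im,P=look("wrist","w25");t=s["tool_pos"];disc(P,t,t[2]+.004);st()
```

```text
t 56.9 tcp [0.51   0.3375 0.1829] jaw 16.7 zax [ 0.012 -0.002 -1.   ] F [-2.2 -2.4  5.7] w 17.8 q6 0.26
[-0.55903065  0.72758282  0.07754873]
disc edge pts 801 [0.5096 0.3369] rel TCP [-0.0005 -0.0007] slope [ 0.0046 -0.0164  0.1853] rms 0.0009463526132298249
t 56.95 tcp [0.51   0.3375 0.1828] jaw 16.7 zax [ 0.012 -0.002 -1.   ] F [-2.  -2.6  4.2] w 17.7 q6 0.26
```

Force and height now match about 3.4 mm compression. I'll release the handle and retreat.

Call:
step_arm --motion '[[[0.01,0,0,0.001,0,0,0],[0.045,0,0,0.001,0,0,0],[0.045,0,0,0.001,0,0,0],[0.045,0,0,0.001,0,0,0],[0.045,0,0,0.02,0,0,0],[0.045,0,0,0.06,0,0,0],[0.045,0,0,0.1,0,0,0],[0.045,0,0,0.11,0,0,0]]]' --newtons 30

```text
time: 57.95
tool_pos: [0.512, 0.3388, 0.2984]
tcp_rot: [1.868, 2.509, 0.022]
wrist_force: [0.2, 0.2, 0.0]
width: 0.526
```

Call:
step_arm --motion '[[[0.045,0,-0.04,0,0,0,0],[0.045,0,-0.08,0,0,0,0],[0.045,0,-0.12,0,0,0,0],[0.045,0,-0.16,0,0,0,0],[0.045,0,-0.2,0,0,0,0],[0.045,0,-0.22,0,0,0,0],[0.045,0,-0.22,0,0,0,0],[0.045,0,-0.22,0,0,0,0]]]'

```text
time: 58.95
tool_pos: [0.5119, 0.1192, 0.2983]
tcp_rot: [1.868, 2.509, 0.022]
wrist_force: [-0.8, -0.2, 0.2]
width: 0.525
```

Run:
```python
from h import *
s=st();im,P=look("top","t26");im3,P3=look("side","s26");im2,P2=look("wrist","w26")
for n,p in(("top",P),("side",P3),("wrist",P2)):
    q=near(p,(.508,.336),.12,.175,.20);
    if len(q)>30:
        (x,y),r=cv2.minEnclosingCircle((q[:,:2]*1000).astype(np.float32));A=np.c_[q[:,:2]-[.508,.336],np.ones(len(q))];print(n,len(q),x,y,r,"z",np.percentile(q[:,2],[5,50,95]),"slope",np.linalg.lstsq(A,q[:,2],rcond=None)[0])
    q=near(p,(.508,.336),.075,.21,.235)
    if len(q)>30: print(" bar",cv2.minAreaRect((q[:,:2]*1000).astype(np.float32)))
a=cv2.resize(im3[90:230,190:330],(400,400),interpolation=cv2.INTER_CUBIC);b=cv2.resize(im[150:270,150:270],(400,400),interpolation=cv2.INTER_CUBIC)
cv2.imwrite("pics/c26.png",np.hstack([a,b]))
```

```text
t 58.95 tcp [0.5119 0.1192 0.2983] jaw 16.7 zax [ 0.019  0.003 -1.   ] F [-0.8 -0.2  0.2] w 44.8 q6 -0.11
top 2352 512.024169921875 336.33837890625 93.90906524658203 z [0.18198166 0.18740526 0.19307755] slope [ 0.00472511 -0.00514225  0.18751916]
 bar ((511.13983154296875, 336.2730407714844), (21.716663360595703, 109.69722747802734), 16.68277931213379)
side 908 506.1317138671875 334.84295654296875 95.57298278808594 z [0.18172101 0.18645266 0.19123663] slope [0.00098006 0.01515993 0.18667748]
 bar ((506.84576416015625, 334.1680908203125), (26.915794372558594, 114.17707824707031), 15.039848327636719)
wrist 8573 521.8308715820312 294.897216796875 80.46964263916016 z [0.18317715 0.18472405 0.18794789] slope [-0.01814304  0.0586532   0.18897683]
```

View pics/c26.png

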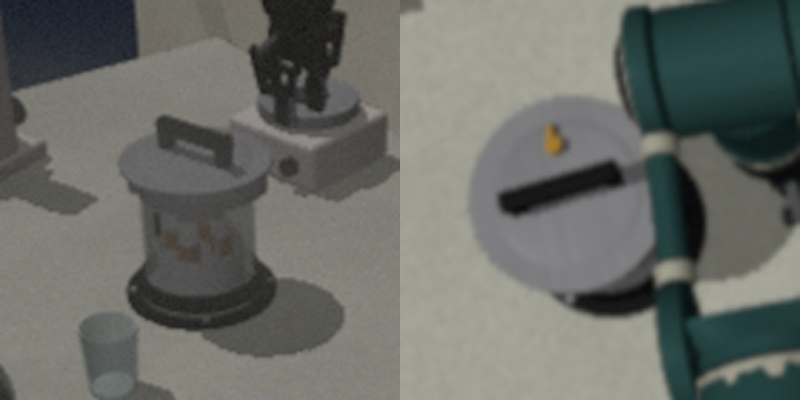

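The lid sits level. Its disc top is at about 187.5 mm (188.5 expected when locked, 192 when free) and its bar is at 106.7°, exactly a quarter turn from the gap axis. I'll hand the job in.

```bash
python3 -c "
from h import *
st();print(finish_job())"
```

```text
t 59.1 tcp [0.5119 0.1197 0.2983] jaw 16.8 zax [ 0.019  0.003 -1.   ] F [0.4 0.5 0.4] w 45.2 q6 -0.11
the job is handed in; nothing more can be done
None
```

The job is done and handed in at 59 s of the 210 s allowed. All four bottles are in the pail, the pail is in the jar with its bail upright, and the lid is turned home.

- **Bottles and pail:** All four bottles stand in their own cells of the smaller pail. I raised the bail with the pail still on the bench, lifted the pail (about 8 N) and set it on the jar floor. A picture then showed the bail upright, with the caps at the expected height.
- **Lid:** The claws went into the gaps without resistance. I pushed the lid down and turned it 90° clockwise. It rose to about 3.4 mm of seal compression, judged from the wrist force (3.5 mm expected), and I let go.
- **Last checks:** The disc top measured 187.4 mm in the top camera and 186.5 mm in the side camera. Locked should give 188.5 mm and free 192 mm, so it looks locked but slightly low. The handle bar is a quarter turn from the gap axis, and the gripper is clear of everything. I did not pull on the lid to prove the click.

**What disagreed along the way:**
- **Fingertip offset:** The fingertips were about 40 mm nearer the wrist than the stated tool frame. The first bottle grasp closed empty because of it; I measured the offset with the cameras and allowed for it afterwards.
- **Lid knocked aside:** The lid was moved about 5 cm before I reached it, so I measured its position again before gripping.
- **Lid position:** It drifted about 3 mm sideways during the turn, within its clearance.
- **Bystanders:** I did not move anything else on purpose, but I did not re-measure the other things on the bench at the end.

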